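Pick the couplings for an order

TASK

Slide the blue order tray by its handle, without lifting it, from the collection place to the filling place, squarely within the tape corners. There, draw every white coupling off the open end of the display rod and lay it down in the tray, below the rim; then slide the loaded tray, again without lifting or tipping it, back squarely into the collection place, and leave the other things on the counter where they are.

Things in the scene. Friction and masses are not known exactly. Their poses are not given: they have to be found in the camera images.
- coupling1_c (a point): Centre of a white plastic octagonal pipe coupling: a short open tube, 46 mm across its outer flats, 36 mm long, round-ish bore 32 mm, wall 7 mm, 60 g. Its own y axis is the tube axis. At the start it hangs on the rod with its bore's top resting on the rod, so that its centre is 9 mm below the rod's axis, with flats upright on both sides. Absent in some starts; the couplings are all alike.
- coupling2_c (a point): Centre of a white plastic octagonal pipe coupling: a short open tube, 46 mm across its outer flats, 36 mm long, round-ish bore 32 mm, wall 7 mm, 60 g. Its own y axis is the tube axis. At the start it hangs on the rod with its bore's top resting on the rod, so that its centre is 9 mm below the rod's axis, with flats upright on both sides. Absent in some starts; the couplings are all alike.
- coupling3_c (a point): Centre of a white plastic octagonal pipe coupling: a short open tube, 46 mm across its outer flats, 36 mm long, round-ish bore 32 mm, wall 7 mm, 60 g. Its own y axis is the tube axis. At the start it hangs on the rod with its bore's top resting on the rod, so that its centre is 9 mm below the rod's axis, with flats upright on both sides. Absent in some starts; the couplings are all alike.
- coupling4_c (a point): Centre of a white plastic octagonal pipe coupling: a short open tube, 46 mm across its outer flats, 36 mm long, round-ish bore 32 mm, wall 7 mm, 60 g. Its own y axis is the tube axis. At the start it hangs on the rod with its bore's top resting on the rod, so that its centre is 9 mm below the rod's axis, with flats upright on both sides. Absent in some starts; the couplings are all alike.
- coupling5_c (a point): Centre of a white plastic octagonal pipe coupling: a short open tube, 46 mm across its outer flats, 36 mm long, round-ish bore 32 mm, wall 7 mm, 60 g. Its own y axis is the tube axis. At the start it hangs on the rod with its bore's top resting on the rod, so that its centre is 9 mm below the rod's axis, with flats upright on both sides. Absent in some starts; the couplings are all alike.
- rod_tip (a point): Open end of the steel display rod, on the rod's axis, 160 mm above the counter. Plain round level rod, 14 mm thick, 280 mm long, fixed at its other end to a grey post (40 mm wide, 182 mm high). The point's +y axis points along the rod from the open end to the post. The couplings hang with their centres 36 to 224 mm from the open end, 37 mm or more apart. The stand does not move.
- tray_floor (a point): Blue plastic order tray, open at the top; this point is the centre of its inner floor, 8 mm above the counter when it stands flat. Outer size 146 mm (its x) by 226 mm (its y), 60 mm high, walls 8 mm, inner space 130 by 210 mm and 52 mm deep. About 0.45 kg, loose, slides on the counter.
- tray_handle (a point): Middle of the gripping part of the tray's handle, an upright tab 10 mm thick (tray x) and 70 mm wide (tray y) on the middle of one long wall, top 105 mm above the counter, 45 mm above the rim. The point is 85 mm above the counter and 74 mm in tray +x from the middle of the tray; axes as the tray's.
- fill_mark (a point): Centre, on the counter, of the filling place, four yellow tape corners near the open end of the rod, inside size 176 mm (x) by 256 mm (y), 15 mm more than the tray on each side. Axes: those the tray has when it stands square in it. Flat, no obstacle.
- collect_mark (a point): Centre, on the counter, of the collection place, four like tape corners to the robot's right (-y), where the tray stands at the start. Same size and axes as for the filling place.
- paint_tin: Bystander: steel paint tin, 84 mm diameter, 100 mm high; origin at the middle of its underside.
- spray_can: Bystander: grey spray can with red cap, 54 mm diameter, 160 mm high; origin at the middle of its underside.
- tape_roll: Bystander: black roll of tape lying flat, 100 mm diameter, 45 mm high; origin at the middle of its underside.
- wrench: Bystander: steel wrench lying flat; origin at the middle of its underside.
- carton: Bystander: cardboard carton 100 x 130 x 70 mm high; origin at the middle of its underside.
- jointing_jar: Bystander: white jar with black cap, 68 mm diameter, 85 mm high; origin at the middle of its underside.
Not all that is in view belongs to the job. Leave any pink look-alike of the part that bears coupling5_c alone.

How it is judged:
By the outcome, as a careful person would: the job done as asked, in the order asked, and still so for the second after the job is handed in, with the robot touching nothing.
Of coupling1, coupling2, coupling3, coupling4, coupling5 only 3 to 5 are there at a start; the rules pass over those that are not, and their reading is None.
At some moment in a run one of tray may be knocked a few centimetres aside while the robot is not near it.
Once in a run the grip may slacken for a moment while it holds something.
It also fails if it takes over 210 s, if anything falls off the work surface, if the arm or the gripper's body presses on something with over 40 N, if the wrist force passes 120 N, or if a joint passes its speed limit or range.

ROBOT

A 7-joint arm with a two-finger parallel gripper is mounted at the origin on the work surface. World frame = base frame: x ahead of the robot, y to its left, z up, the work surface at z = 0. Lengths are in m, angles in rad, forces in N, time in s.
With the tool pointing down it reaches from about 0.425 to 0.925 m from the base axis. Payload 6.8 kg.
Tool frame: the origin (TCP) lies on the mounting face of the last link; the fingertips stand 173 mm ahead of it and the grasp point (between the pads) lies 155 mm ahead of it; z points along the fingers, y is the line along which they close (so a half turn about z gives the same grasp; the last joint's range is limited). The gripper opens to 85 mm and grips with 20 to 120 N. Pads are 22 mm wide; open, the fingers measure 114 mm over their backs; the gripper's body (76 mm by 85 mm) begins 54 mm behind the grasp point. The pads swing forward as they close: fully open they stand 13 mm farther back than shut.
Start: joints at [-0.108, 0.477, 0.022, 1.555, -0.011, 1.109, -0.083], TCP at [0.675, 0, 0.405] pointing down, gripper open.
Joint ranges: [-2.96, 2.96], [-0.34, 2.1], [-1.41, 1.46], [0.24, 2.44], [-1.37, 4.51], [0.17, 1.92], [-2.96, 2.96]. Speed limits (rad/s): [2.39, 2.39, 3.14, 3.14, 3.14, 3.14, 3.14].

INTERFACE

Orientations are given as a rotation vector (axis times angle).
In Python, from bench import r gives the robot as it stands.
- The arm moves only by the tool arm_command, never from a script. Its argument "plan" is a list of rows, each an object of numbers: "claw": the closure, from 0 (fully open) to 1 (shut); "tx", "ty", "tz": the shift along the tool's x, y, z in m; "ax", "ay", "az": the turn, a rotation vector about the tool's x, y, z in degrees. A call has exactly 10 rows; each row shifts and turns the commanded pose from where the row before left it, along the tool's axes as they then stand; what a row does not reach is not made up. A row lasts 1/12 s, in which the tool goes at most 41.7 mm and 7.16 degrees, less where a joint would pass 70% of its speed; a pose out of reach is approached as far as the arm can. A call is refused whole if a number of a shift passes 0.0417 or a number of a turn 7.16, either way. A call with a gripper value outside its range is refused whole. The fingers move at their own pace and stop on an object; "squeeze" is the grip in N (left out, the last holds). Time passes only in rows, so rows that do not move let the fingers close, or fill a call up. It gives the time, the measured TCP pose, the force, the opening and the grip force at its end, in the units of the state.
- r.get_obs(): the state, without advancing time (a new reading comes with each control period).
- r.grab_frame(name): name is "scene" or "side" or "wrist"; returns the picture (400x640x3 uint8, red, green, blue); there is no depth.
- r.camera_model(name): a dict with "fx", "fy", "cx", "cy" (pixels), "position" and "orientation" of the camera in the world; the wrist camera has in their place "tool_from_camera" (4x4, takes a point from camera to tool coordinates, whose origin is the TCP and whose axes are the flange's). Camera axes: x right, y up, looking along -z (the intrinsics and any distortion apply to the point x, -y, -z); pixel columns grow to the right and rows downward; lengths in m; the calibration is good to about 2 mm. A picture is of the moment at which its call begins: read the wrist's pose just before it. camera_model takes no time and is no camera call.
- r.hand_in(): hands the job in; it is judged then, once.
Trained networks look in the newest picture that a camera, given by its name, has taken for a name from the list of things; names that differ only in an ending like _2 or _b are one class to them, and where a whole thing is asked for, a point or a joint stands for the part that bears it (a point fixed in the world has none). Each returns a list of dicts, best first, with "confidence" (0 to 1); they miss things now and then, are a little off and sometimes report something else, mostly with a low value. They report only what shows in the picture. A call takes as long as a camera call. They do not tell look-alikes from the thing itself.
- r.boxes_of(target, camera): "location" ([x, y, z] in m, in the coordinates of the camera as it stood for that picture, good to about 4 mm: the middle of the surface that is visible of it).
- r.tip_of(target, camera): "location" ([x, y, z] in m, in the coordinates of the camera as it stood for that picture, good to about 4 mm: a listed point, or the origin of a listed thing).
The state is a dict: "clock": time; "joints": joint angles; "qvel": joint speeds; "tau": joint torques, N m; "tcp_pos": TCP position; "orientation": TCP orientation; "contact_force": force on the tool from outside, world axes, zero at the start; "moment": the same for the moment, N m; "grip_width": finger opening in m; "gripper_force": force on a finger pad.
Only numpy, scipy, OpenCV 4.12 (cv2) and the standard library are available. Lean on these libraries where they do the work, as an engineer would, in place of code of your own. Each camera call takes 0.05 s, during which the arm holds its last target. There are 200 camera calls.

## Working session

There is one attempt and no reset: what is moved stays moved. The work goes in short steps, Python scripts to look and compute and a tool call to move; the robot and the scene stay as the last step left them, time stands still between calls to the robot, and variables do not carry over. Pictures are saved under pics/ and viewed, at most 14 in all, crops included, and the job is handed in when it is done.

Besides the shell and the picture viewer there is one more tool, called after "Emit:" in YAML: its name, and indented under it one key for each argument. arm_command: Moves the arm, as the interface text tells. Its arguments: {"type":"object","properties":{"plan":{"type":"array","items":{"type":"object","properties":{"claw":{"type":"number"},"tx":{"type":"number"},"ty":{"type":"number"},"tz":{"type":"number"},"ax":{"type":"number"},"ay":{"type":"number"},"az":{"type":"number"}}}},"squeeze":{"type":"number"}},"required":["plan"]}

```bash
ls; mkdir -p pics; cat > h.py <<'E'
import numpy as np, cv2
from scipy.spatial.transform import Rotation as R
from bench import r
np.set_printoptions(precision=4,suppress=True)
def T_cam(name,obs=None):
    m=r.camera_model(name); T=np.eye(4)
    if 'position' in m:
        o=np.array(m['orientation'],float)
        T[:3,:3]=o if o.shape==(3,3) else R.from_rotvec(o).as_matrix(); T[:3,3]=m['position']; return T
    obs=obs or r.get_obs()
    T[:3,:3]=R.from_rotvec(obs['orientation']).as_matrix(); T[:3,3]=obs['tcp_pos']
    return T@np.array(m['tool_from_camera'])
def world(T,p): return T[:3,:3]@np.array(p)+T[:3,3]
def snap(name,save=None):
    T=T_cam(name); im=r.grab_frame(name)
    if save: cv2.imwrite('pics/'+save,im[:,:,::-1])
    return T,im
def find(names,cam,T,f='tip_of',minc=0.3):
    for n in names:
        for d in getattr(r,f)(n,cam):
            if d['confidence']>minc: print(cam,n,f,round(d['confidence'],2),world(T,d['location']),{k:v for k,v in d.items() if k not in('confidence','location')})
def st():
    o=r.get_obs(); print({k:np.round(o[k],4) for k in('clock','joints','tcp_pos','orientation','contact_force','grip_width','gripper_force')}); print(R.from_rotvec(o['orientation']).as_matrix())
E
python3 - <<'E'
from h import *
st(); print(r.camera_model('scene'))
for c in('scene','side'):
    T,im=snap(c,c+'0.png'); print(T)
    find(['coupling1_c','rod_tip','tray_floor','tray_handle','fill_mark','collect_mark','paint_tin','spray_can','tape_roll','wrench','carton','jointing_jar'],c,T)
E
```

```text
pics
{'clock': np.float64(0.0), 'joints': array([-0.1081,  0.4778,  0.0223,  1.5565, -0.0115,  1.1093, -0.0831]), 'tcp_pos': array([ 0.6747, -0.    ,  0.4037]), 'orientation': array([-2.2206, -2.2206,  0.0022]), 'contact_force': array([0.1123, 0.512 , 0.6471]), 'grip_width': np.float64(0.0857), 'gripper_force': np.float64(0.0)}
[[ 0.      1.     -0.0019]
 [ 1.     -0.     -0.0001]
 [-0.0001 -0.0019 -1.    ]]
{'fx': 406.1240098353185, 'fy': 406.1240098353185, 'cx': 313.38535162506736, 'cy': 197.39092759718497, 'position': array([1.339 , 0.7641, 0.8502]), 'orientation': array([0.4806, 1.119 , 2.0865])}
[[-0.6789 -0.4121  0.6077  1.339 ]
 [ 0.7342 -0.373   0.5673  0.7641]
 [-0.0071  0.8313  0.5558  0.8502]
 [ 0.      0.      0.      1.    ]]
scene coupling1_c tip_of 0.83 [0.6012 0.319  0.1506] {}
scene rod_tip tip_of 0.77 [0.6237 0.1049 0.1639] {}
scene rod_tip tip_of 0.34 [0.4542 0.3426 0.0016] {}
scene tray_floor tip_of 0.91 [ 0.4911 -0.3316  0.0095] {}
scene tray_handle tip_of 0.71 [ 0.5651 -0.3214  0.0846] {}
scene paint_tin tip_of 0.94 [ 0.7367 -0.1045  0.0024] {}
scene spray_can t
[... 471 characters left out ...]
 [ 0.      0.      0.      1.    ]]
side coupling1_c tip_of 0.48 [0.6051 0.3202 0.1512] {}
side coupling1_c tip_of 0.34 [0.6121 0.179  0.1525] {}
side rod_tip tip_of 0.72 [0.6243 0.104  0.1587] {}
side tray_floor tip_of 0.68 [ 0.4928 -0.332   0.0038] {}
side tray_floor tip_of 0.59 [0.6147 0.1799 0.1508] {}
side tray_handle tip_of 0.67 [ 0.3992  0.2073 -0.0008] {}
side tray_handle tip_of 0.62 [ 0.5689 -0.3211  0.0868] {}
side paint_tin tip_of 0.94 [ 0.7359 -0.0987 -0.0016] {}
side spray_can tip_of 0.89 [ 0.3549  0.4113 -0.0034] {}
side wrench tip_of 0.62 [ 0.708  -0.2514 -0.001 ] {}
side carton tip_of 0.89 [ 0.7745  0.0569 -0.0008] {}
side jointing_jar tip_of 0.82 [ 0.4537  0.3446 -0.0038] {}
```

View pics/scene0.png

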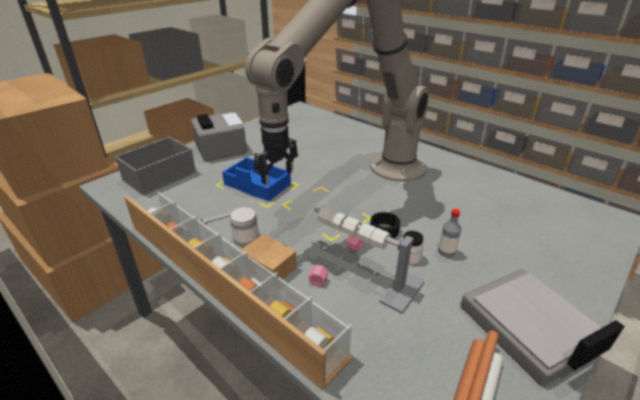

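View pics/side0.png

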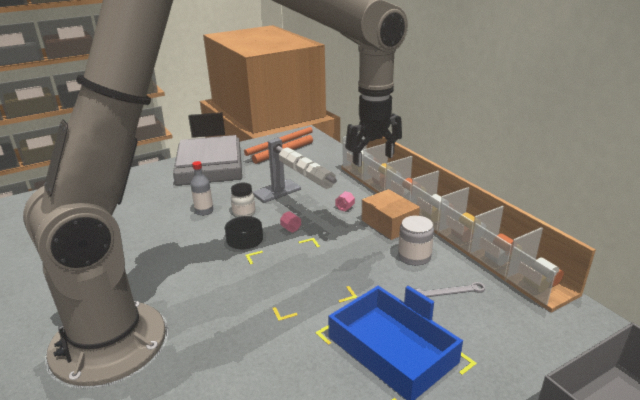

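```bash
cat >> h.py <<'E'
def proj(name,P,T=None):
    m=r.camera_model(name); T=T_cam(name) if T is None else T
    q=(np.atleast_2d(P)-T[:3,3])@T[:3,:3]
    return np.c_[m['cx']+m['fx']*q[:,0]/-q[:,2], m['cy']-m['fy']*q[:,1]/-q[:,2]]
def unproj(name,uv,z,T=None):
    m=r.camera_model(name); T=T_cam(name) if T is None else T
    uv=np.atleast_2d(uv); d=np.c_[(uv[:,0]-m['cx'])/m['fx'],-(uv[:,1]-m['cy'])/m['fy'],-np.ones(len(uv))]@T[:3,:3].T
    return T[:3,3]+d*((z-T[2,3])/d[:,2])[:,None]
def ortho(name,im,z,x0,x1,y0,y1,s,T=None):
    c=np.array([[x1,y1,z],[x1,y0,z],[x0,y0,z],[x0,y1,z]]); W,H=int((y1-y0)*s),int((x1-x0)*s)
    M=cv2.getPerspectiveTransform(proj(name,c,T).astype(np.float32),np.float32([[0,0],[W,0],[W,H],[0,H]]))
    return cv2.warpPerspective(im,M,(W,H))
E
python3 - <<'E'
from h import *
ims=[]
for c in('side','scene'):
    im=cv2.imread(f'pics/{c}0.png')
    ims.append(ortho(c,im,0,0.3,0.75,-0.5,0.25,700))
    h=cv2.cvtColor(im,cv2.COLOR_BGR2HSV); m=cv2.inRange(h,(22,120,120),(35,255,255))
    n,l,s,ce=cv2.connectedComponentsWithStats(m)
    for i in range(1,n):
        if s[i,4]>8:
            ys,xs=np.where(l==i); P=unproj(c,np.c_[xs,ys].astype(float),0)
            if P[:,0].max()<0.75 and abs(P[:,1]).max()<0.5: print(c,s[i,4],P.mean(0)[:2],P.min(0)[:2],P.max(0)[:2])
cv2.imwrite('pics/ortho0.png',np.vstack(ims)[:600])
im=cv2.imread('pics/scene0.png')[185:295,300:430]; im2=cv2.imread('pics/side0.png')[120:250,250:380]
cv2.imwrite('pics/crop0.png',np.hstack([cv2.resize(im,(400,340),interpolation=2),cv2.resize(im2,(400,340),interpolation=2)]))
E
```

```text
side 48 [0.543  0.0992] [0.516  0.0683] [0.5575 0.115 ]
side 55 [0.3814 0.1214] [0.365  0.0928] [0.4112 0.1362]
side 74 [ 0.5091 -0.1432] [ 0.4789 -0.1569] [ 0.5258 -0.1135]
side 87 [ 0.3483 -0.1209] [ 0.3332 -0.1371] [ 0.376  -0.0883]
side 86 [ 0.3932 -0.2216] [ 0.3826 -0.2499] [ 0.4134 -0.2034]
side 113 [ 0.593 -0.441] [ 0.5661 -0.4544] [ 0.609  -0.4141]
scene 10 [ 0.5169 -0.1429] [ 0.5047 -0.1541] [ 0.5226 -0.1249]
scene 19 [0.5447 0.0998] [0.5231 0.0743] [0.5563 0.1119]
```

View pics/ortho0.png

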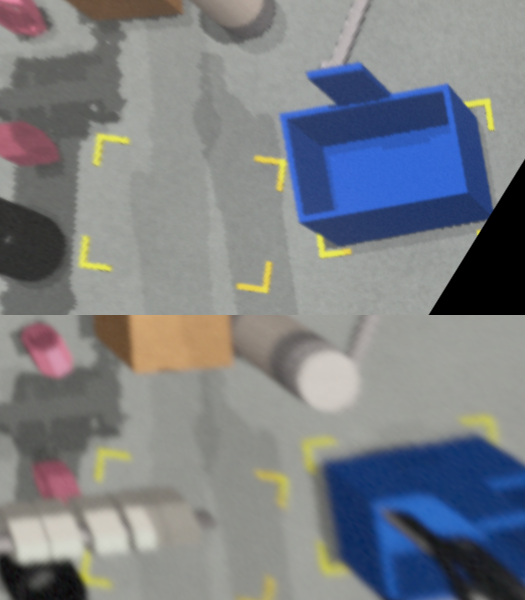

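View pics/crop0.png

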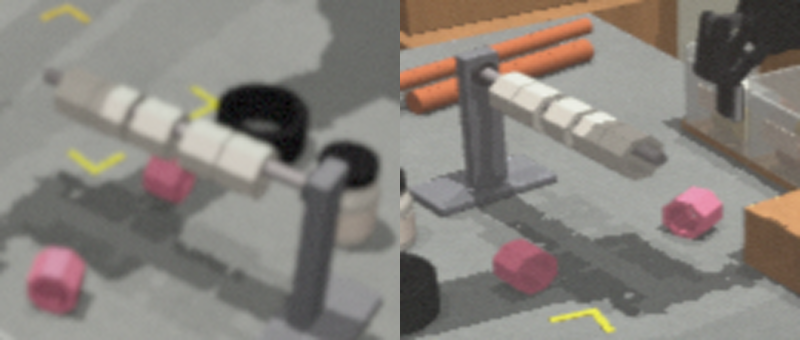

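Emit:
arm_command:
  plan:
    - {"tx": -0.015, "ty": -0.018, "claw": 0}
    - {"tx": -0.015, "ty": -0.018}
    - {"tx": -0.015, "ty": -0.018}
    - {"tx": -0.015, "ty": -0.018}
    - {"tx": -0.015, "ty": -0.018}
    - {"tx": -0.015, "ty": -0.018}
    - {"tx": -0.015, "ty": -0.018}
    - {"tx": -0.015, "ty": -0.018}
    - {"tx": 0}
    - {"tx": 0}

```text
invalid input at $.plan[0]: expected keys claw, tx, ty, tz, ax, ay, az
```

```bash
python3 - <<'E'
from h import *
print(np.array(r.camera_model('wrist')['tool_from_camera']),r.camera_model('wrist')['fx'])
T,im=snap('wrist','w1.png'); find(['rod_tip','coupling1_c','tray_floor','tray_handle','fill_mark','collect_mark'],'wrist',T); st()
E
```

```text
[[-0.      0.9652  0.2614  0.0663]
 [ 1.      0.0003 -0.0011  0.0001]
 [-0.0011  0.2614 -0.9652  0.031 ]
 [ 0.      0.      0.      1.    ]] 330.9996396872229
wrist rod_tip tip_of 0.84 [0.6245 0.1042 0.1591] {}
{'clock': np.float64(1.65), 'joints': array([-0.1081,  0.477 ,  0.0224,  1.5554, -0.0115,  1.1093, -0.0831]), 'tcp_pos': array([0.675 , 0.    , 0.4047]), 'orientation': array([2.2214, 2.2214, 0.0001]), 'contact_force': array([ 0.7062, -0.0486, -0.3424]), 'grip_width': np.float64(0.0855), 'gripper_force': np.float64(0.0)}
[[-0.      1.      0.0001]
 [ 1.      0.      0.    ]
 [ 0.      0.0001 -1.    ]]
```

View pics/w1.png

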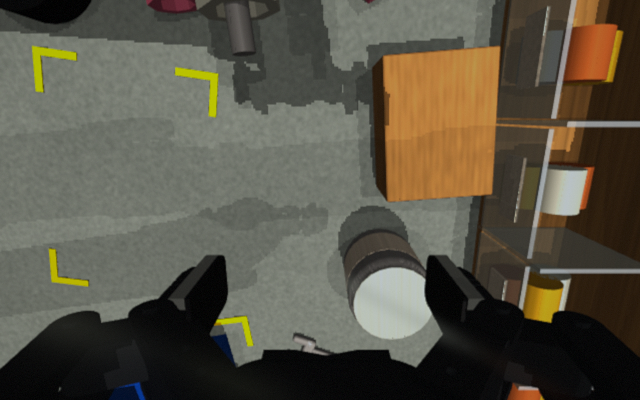

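```bash
cat >> h.py <<'E'
from scipy.optimize import least_squares
def yellow(name,im,T,z=0.0):
    h=cv2.cvtColor(im,cv2.COLOR_RGB2HSV); m=cv2.inRange(h,(22,130,110),(35,255,255))
    n,l,s,_=cv2.connectedComponentsWithStats(m); out=[]
    for i in range(1,n):
        if s[i,4]>8:
            ys,xs=np.where(l==i); out.append(unproj(name,np.c_[xs,ys].astype(float),z,T)[:,:2])
    return out
def fitrect(P,g,W=(0.176,0.256),tape=0.008):
    def f(p):
        c,s=np.cos(p[2]),np.sin(p[2]); q=(P-p[:2])@np.array([[c,-s],[s,c]])
        a=np.abs(q)-(np.array(W)+tape)/2
        return np.where((a<0).all(1),a.max(1),np.linalg.norm(np.maximum(a,0),axis=1)) if False else np.where(np.abs(a[:,0])<np.abs(a[:,1]),a[:,0],a[:,1])
    s=least_squares(f,g,loss='soft_l1',f_scale=0.003,x_scale=[.01,.01,.1]); return s.x,np.abs(f(s.x)).mean()
def near(parts,g,W=(0.176,0.256)):
    c,s=np.cos(g[2]),np.sin(g[2]); out=[]
    for P in parts:
        q=(P.mean(0)-g[:2])@np.array([[c,-s],[s,c]])
        if (np.abs(np.abs(q)-np.array(W)/2)<0.03).all(): out.append(P)
    return out
E
python3 - <<'E'
from h import *
GF=np.array([.445,-.011,-.113]); GC=np.array([.4906,-.33,.14])
def go(c,im,T):
    parts=yellow(c,im,T)
    for n,g in(('fill',GF),('coll',GC)):
        k=near(parts,g)
        if len(k)>1: print(c,n,len(k),*fitrect(np.vstack(k),g))
for c in('side','scene'): go(c,cv2.imread(f'pics/{c}0.png')[:,:,::-1].copy(),T_cam(c))
go('wrist',cv2.imread('pics/w1.png')[:,:,::-1].copy(),T_cam('wrist'))
E
```

```text
side fill 4 [ 0.4455 -0.0107 -0.1381] 0.0017198568116118553
side coll 2 [ 0.4956 -0.328   0.1413] 0.001742114563008185
wrist fill 3 [ 0.4476 -0.012  -0.14  ] 0.002079675245157069
```

Emit:
arm_command:
  plan:
    - {"tx": -0.018, "ty": -0.018, "tz": 0, "ax": 0, "ay": 0, "az": 0, "claw": 0}
    - {"tx": -0.018, "ty": -0.018, "tz": 0, "ax": 0, "ay": 0, "az": 0, "claw": 0}
    - {"tx": -0.018, "ty": -0.018, "tz": 0, "ax": 0, "ay": 0, "az": 0, "claw": 0}
    - {"tx": -0.018, "ty": -0.018, "tz": 0, "ax": 0, "ay": 0, "az": 0, "claw": 0}
    - {"tx": -0.018, "ty": -0.018, "tz": 0, "ax": 0, "ay": 0, "az": 0, "claw": 0}
    - {"tx": -0.018, "ty": -0.018, "tz": 0, "ax": 0, "ay": 0, "az": 0, "claw": 0}
    - {"tx": -0.018, "ty": 0, "tz": 0, "ax": 0, "ay": 0, "az": 0, "claw": 0}
    - {"tx": -0.018, "ty": 0, "tz": 0, "ax": 0, "ay": 0, "az": 0, "claw": 0}
    - {"tx": -0.018, "ty": 0, "tz": 0, "ax": 0, "ay": 0, "az": 0, "claw": 0}
    - {"tx": -0.018, "ty": 0, "tz": 0, "ax": 0, "ay": 0, "az": 0, "claw": 0}

```text
clock: 2.48
tcp_pos: [0.5668, -0.1809, 0.405]
orientation: [2.221, 2.221, 0.0]
contact_force: [0.6, -0.2, -0.6]
grip_width: 0.0854
gripper_force: 0.0
```

Emit:
arm_command:
  plan:
    - {"tx": -0.018, "ty": 0, "tz": 0, "ax": 0, "ay": 0, "az": 0, "claw": 0}
    - {"tx": -0.018, "ty": 0, "tz": 0, "ax": 0, "ay": 0, "az": 0, "claw": 0}
    - {"tx": -0.018, "ty": 0, "tz": 0, "ax": 0, "ay": 0, "az": 0, "claw": 0}
    - {"tx": -0.018, "ty": 0, "tz": 0, "ax": 0, "ay": 0, "az": 0, "claw": 0}
    - {"tx": -0.018, "ty": 0, "tz": 0, "ax": 0, "ay": 0, "az": 0, "claw": 0}
    - {"tx": -0.018, "ty": 0, "tz": 0, "ax": 0, "ay": 0, "az": 0, "claw": 0}
    - {"tx": -0.018, "ty": 0, "tz": 0, "ax": 0, "ay": 0, "az": 0, "claw": 0}
    - {"tx": -0.018, "ty": 0, "tz": 0, "ax": 0, "ay": 0, "az": 0, "claw": 0}
    - {"tx": 0, "ty": 0, "tz": 0, "ax": 0, "ay": 0, "az": 0, "claw": 0}
    - {"tx": 0, "ty": 0, "tz": 0, "ax": 0, "ay": 0, "az": 0, "claw": 0}

```text
clock: 3.32
tcp_pos: [0.5666, -0.325, 0.4046]
orientation: [2.224, 2.219, -0.0]
contact_force: [-0.3, 0.6, -0.0]
grip_width: 0.0851
gripper_force: 0.0
```

```bash
cat >> h.py <<'E'
def marks(c,im,T):
    parts=yellow(c,im,T)
    for n,g in(('fill',np.array([.445,-.011,-.113])),('coll',np.array([.4906,-.33,.14]))):
        k=near(parts,g)
        if len(k)>1: print(c,n,len(k),*fitrect(np.vstack(k),g))
def trayfit(name,im,T,g):
    """outline of blue rim (z=.06): convex hull pixels on rim plane"""
    h=cv2.cvtColor(im,cv2.COLOR_RGB2HSV); return cv2.inRange(h,(105,130,40),(125,255,255))
E
python3 - <<'E'
from h import *
T,im=snap('wrist','w2.png'); marks('wrist',im,T); find(['tray_floor','tray_handle'],'wrist',T); st()
E
```

```text
wrist coll 3 [ 0.4973 -0.3294  0.1398] 0.0020295546351525658
wrist tray_floor tip_of 0.81 [ 0.4929 -0.335   0.0081] {}
wrist tray_handle tip_of 0.67 [ 0.5709 -0.3198  0.0816] {}
{'clock': np.float64(3.4667), 'joints': array([ 0.3321,  0.4411,  0.1236,  1.6187, -0.0605,  1.0859,  0.4738]), 'tcp_pos': array([ 0.5674, -0.3227,  0.4046]), 'orientation': array([-2.2192, -2.2229, -0.0011]), 'contact_force': array([-0.2777, -0.1124, -0.0335]), 'grip_width': np.float64(0.0854), 'gripper_force': np.float64(0.0)}
[[-0.0017  1.      0.0001]
 [ 1.      0.0017  0.0009]
 [ 0.0009  0.0001 -1.    ]]
```

View pics/w2.png

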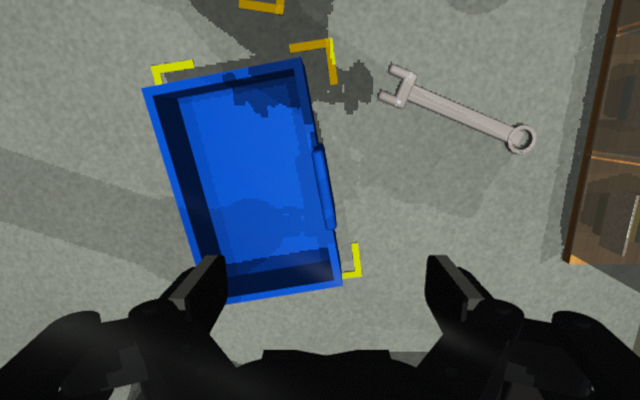

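```bash
python3 - <<'E'
from h import *
T=T_cam('wrist'); P=unproj('wrist',[[143,88],[303,60],[342,286]],0.06,T)[:,:2]; print(P)
e=P[1]-P[2]; f=P[1]-P[0]; print('len',np.linalg.norm(e),np.linalg.norm(f),'yaw',np.arctan2(-e[0],e[1]),np.arctan2(f[1],f[0]),'centre',(P[0]+P[2])/2)
H=unproj('wrist',[[318,149],[331,227]],0.105,T)[:,:2]; print('handle',H,H.mean(0))
E
```

```text
[[ 0.4041 -0.2326]
 [ 0.5477 -0.2092]
 [ 0.5851 -0.4291]]
len 0.223071947734822 0.14554316549641144 yaw 0.16843621184239313 0.16204839394569895 centre [ 0.4946 -0.3309]
handle [[ 0.5615 -0.2822]
 [ 0.5724 -0.3483]] [ 0.567  -0.3152]
```

Emit:
arm_command:
  plan:
    - {"tx": 0.004, "ty": 0, "tz": 0, "ax": 0, "ay": 0, "az": -4.7, "claw": 0}
    - {"tx": 0, "ty": 0, "tz": 0, "ax": 0, "ay": 0, "az": -4.7, "claw": 0}
    - {"tx": 0, "ty": 0, "tz": 0.025, "ax": 0, "ay": 0, "az": 0, "claw": 0}
    - {"tx": 0, "ty": 0, "tz": 0.025, "ax": 0, "ay": 0, "az": 0, "claw": 0}
    - {"tx": 0, "ty": 0, "tz": 0.025, "ax": 0, "ay": 0, "az": 0, "claw": 0}
    - {"tx": 0, "ty": 0, "tz": 0.025, "ax": 0, "ay": 0, "az": 0, "claw": 0}
    - {"tx": 0, "ty": 0, "tz": 0.025, "ax": 0, "ay": 0, "az": 0, "claw": 0}
    - {"tx": 0, "ty": 0, "tz": 0.022, "ax": 0, "ay": 0, "az": 0, "claw": 0}
    - {"tx": 0, "ty": 0, "tz": 0.015, "ax": 0, "ay": 0, "az": 0, "claw": 0}
    - {"tx": 0, "ty": 0, "tz": 0, "ax": 0, "ay": 0, "az": 0, "claw": 0}

```text
clock: 4.3
tcp_pos: [0.5662, -0.3178, 0.2392]
orientation: [-2.026, -2.393, 0.002]
contact_force: [-0.8, 0.7, -0.2]
grip_width: 0.0855
gripper_force: 0.0
```

Emit:
arm_command:
  plan:
    - {"tx": 0, "ty": 0, "tz": 0, "ax": 0, "ay": 0, "az": 0, "claw": 1}
    - {"tx": 0, "ty": 0, "tz": 0, "ax": 0, "ay": 0, "az": 0, "claw": 1}
    - {"tx": 0, "ty": 0, "tz": 0, "ax": 0, "ay": 0, "az": 0, "claw": 1}
    - {"tx": 0, "ty": 0, "tz": 0, "ax": 0, "ay": 0, "az": 0, "claw": 1}
    - {"tx": 0, "ty": 0, "tz": 0, "ax": 0, "ay": 0, "az": 0, "claw": 1}
    - {"tx": 0, "ty": 0, "tz": 0, "ax": 0, "ay": 0, "az": 0, "claw": 1}
    - {"tx": 0, "ty": 0, "tz": 0, "ax": 0, "ay": 0, "az": 0, "claw": 1}
    - {"tx": 0, "ty": 0, "tz": 0, "ax": 0, "ay": 0, "az": 0, "claw": 1}
    - {"tx": 0, "ty": 0, "tz": 0, "ax": 0, "ay": 0, "az": 0, "claw": 1}
    - {"tx": 0, "ty": 0, "tz": 0, "ax": 0, "ay": 0, "az": 0, "claw": 1}
  squeeze: 40

```text
clock: 5.13
tcp_pos: [0.5667, -0.3204, 0.2434]
orientation: [2.032, 2.396, -0.001]
contact_force: [-2.8, 0.0, 6.5]
grip_width: 0.0099
gripper_force: 40.0
```

```bash
python3 - <<'E'
from h import *
st(); T,im=snap('wrist','w3.png')
T,im=snap('side','s3.png');find(['tray_floor','tray_handle'],'side',T)
E
```

```text
{'clock': np.float64(5.1333), 'joints': array([ 0.3689,  0.6156,  0.0693,  1.741 , -0.0558,  0.787 ,  0.6287]), 'tcp_pos': array([ 0.5667, -0.3204,  0.2434]), 'orientation': array([ 2.0323,  2.3956, -0.0008]), 'contact_force': array([-2.7762,  0.0081,  6.4679]), 'grip_width': np.float64(0.0099), 'gripper_force': np.float64(40.0475)}
[[-0.163   0.9866 -0.0003]
 [ 0.9866  0.163  -0.0004]
 [-0.0004 -0.0004 -1.    ]]
side tray_floor tip_of 0.85 [ 0.4911 -0.3289  0.0067] {}
side tray_floor tip_of 0.66 [ 0.71   -0.2553 -0.0007] {}
side tray_handle tip_of 0.57 [ 0.5679 -0.3237  0.087 ] {}
```

Emit:
arm_command:
  plan:
    - {"tx": 0.015, "ty": -0.0022, "tz": 0, "ax": 0, "ay": 0, "az": 0.87, "claw": 1}
    - {"tx": 0.015, "ty": -0.0022, "tz": 0, "ax": 0, "ay": 0, "az": 0.87, "claw": 1}
    - {"tx": 0.015, "ty": -0.0022, "tz": 0, "ax": 0, "ay": 0, "az": 0.87, "claw": 1}
    - {"tx": 0.015, "ty": -0.0022, "tz": 0, "ax": 0, "ay": 0, "az": 0.87, "claw": 1}
    - {"tx": 0.015, "ty": -0.0022, "tz": 0, "ax": 0, "ay": 0, "az": 0.87, "claw": 1}
    - {"tx": 0.015, "ty": -0.0022, "tz": 0, "ax": 0, "ay": 0, "az": 0.87, "claw": 1}
    - {"tx": 0.015, "ty": -0.0022, "tz": 0, "ax": 0, "ay": 0, "az": 0.87, "claw": 1}
    - {"tx": 0.015, "ty": -0.0022, "tz": 0, "ax": 0, "ay": 0, "az": 0.87, "claw": 1}
    - {"tx": 0.015, "ty": -0.0022, "tz": 0, "ax": 0, "ay": 0, "az": 0.87, "claw": 1}
    - {"tx": 0.015, "ty": -0.0022, "tz": 0, "ax": 0, "ay": 0, "az": 0.87, "claw": 1}
  squeeze: 60

```text
clock: 6.17
tcp_pos: [0.5312, -0.1735, 0.2435]
orientation: [2.207, 2.231, 0.001]
contact_force: [0.3, -3.3, 2.1]
grip_width: 0.0092
gripper_force: 59.2
```

```bash
python3 - <<'E'
from h import *
st(); T,im=snap('side','s4.png');find(['tray_floor','tray_handle'],'side',T)
E
```

```text
{'clock': np.float64(6.1667), 'joints': array([ 0.1252,  0.4959,  0.1001,  1.971 , -0.0741,  0.675 ,  0.2818]), 'tcp_pos': array([ 0.5312, -0.1735,  0.2435]), 'orientation': array([2.2072, 2.231 , 0.0008]), 'contact_force': array([ 0.348 , -3.3438,  2.0738]), 'grip_width': np.float64(0.0092), 'gripper_force': np.float64(59.1565)}
[[-0.0107  0.9999  0.0027]
 [ 0.9999  0.0107 -0.0019]
 [-0.002   0.0027 -1.    ]]
side tray_floor tip_of 0.87 [ 0.4564 -0.1734  0.0044] {}
side tray_handle tip_of 0.9 [ 0.5331 -0.1743  0.0872] {}
```

Emit:
arm_command:
  plan:
    - {"tx": 0.015, "ty": -0.0022, "tz": 0, "ax": 0, "ay": 0, "az": 0.87, "claw": 1}
    - {"tx": 0.015, "ty": -0.0022, "tz": 0, "ax": 0, "ay": 0, "az": 0.87, "claw": 1}
    - {"tx": 0.015, "ty": -0.0022, "tz": 0, "ax": 0, "ay": 0, "az": 0.87, "claw": 1}
    - {"tx": 0.015, "ty": -0.0022, "tz": 0, "ax": 0, "ay": 0, "az": 0.87, "claw": 1}
    - {"tx": 0.015, "ty": -0.0022, "tz": 0, "ax": 0, "ay": 0, "az": 0.87, "claw": 1}
    - {"tx": 0.015, "ty": -0.0022, "tz": 0, "ax": 0, "ay": 0, "az": 0.87, "claw": 1}
    - {"tx": 0.015, "ty": -0.0022, "tz": 0, "ax": 0, "ay": 0, "az": 0.87, "claw": 1}
    - {"tx": 0.015, "ty": -0.0022, "tz": 0, "ax": 0, "ay": 0, "az": 0.87, "claw": 1}
    - {"tx": 0.015, "ty": -0.0022, "tz": 0, "ax": 0, "ay": 0, "az": 0.87, "claw": 1}
    - {"tx": 0.015, "ty": -0.0022, "tz": 0, "ax": 0, "ay": 0, "az": 0.87, "claw": 1}

```text
clock: 7.15
tcp_pos: [0.5178, -0.0228, 0.2435]
orientation: [2.371, 2.057, 0.001]
contact_force: [0.1, -4.7, 5.1]
grip_width: 0.0094
gripper_force: 59.2
```

```bash
python3 - <<'E'
from h import *
st(); T,im=snap('side','s5.png');marks('side',im,T);find(['tray_floor','tray_handle'],'side',T);st()
cv2.imwrite('pics/c5.png',cv2.resize(im[200:380,180:460,::-1],(784,504),interpolation=2))
E
```

```text
{'clock': np.float64(7.15), 'joints': array([-0.1807,  0.4459,  0.1283,  2.0664, -0.0908,  0.6323, -0.1329]), 'tcp_pos': array([ 0.5178, -0.0228,  0.2435]), 'orientation': array([2.3708, 2.0574, 0.0012]), 'contact_force': array([ 0.0665, -4.6514,  5.149 ]), 'grip_width': np.float64(0.0094), 'gripper_force': np.float64(59.2258)}
[[ 0.1409  0.99    0.0022]
 [ 0.99   -0.1409 -0.0015]
 [-0.0011  0.0024 -1.    ]]
side fill 3 [ 0.4457 -0.0107 -0.1388] 0.0017425356553220387
side coll 3 [ 0.4955 -0.3281  0.1408] 0.0016759987674229246
side tray_floor tip_of 0.59 [ 0.4444 -0.0092  0.0063] {}
side tray_handle tip_of 0.93 [ 0.5203 -0.0216  0.0867] {}
{'clock': np.float64(7.3), 'joints': array([-0.1821,  0.4459,  0.1242,  2.0659, -0.0939,  0.6327, -0.1315]), 'tcp_pos': array([ 0.518 , -0.0198,  0.2435]), 'orientation': array([-2.3683, -2.0637, -0.0046]), 'contact_force': array([-0.8163,  5.586 ,  5.7256]), 'grip_width': np.float64(0.0092), 'gripper_force': np.float64(59.2131)}
[[ 0.1368  0.9906  0.002 ]
 [ 0.9906 -0.1368  0.0021]
 [ 0.0024  0.0017 -1.    ]]
```

View pics/c5.png

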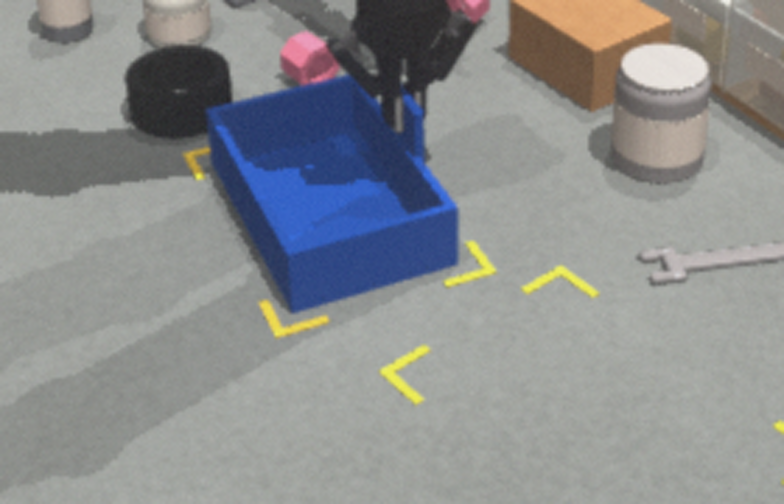

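```bash
python3 - <<'E'
from h import *
P=unproj('side',[[180+x/2.8,200+y/2.8] for x,y in((293,309),(457,266),(279,331),(490,269))],0)[:,:2]
c,s=np.cos(-.139),np.sin(-.139); print((P-[.4457,-.0107])@np.array([[c,-s],[s,c]]))
Q=P[1]-P[0]; print(np.arctan2(Q[1],Q[0]))
E
```

```text
[[-0.0724 -0.1116]
 [ 0.0697 -0.1172]
 [-0.0909 -0.1314]
 [ 0.093  -0.1319]]
-0.1784514902895691
```

Emit:
arm_command:
  plan:
    - {"tx": 0, "ty": 0, "tz": 0, "ax": 0, "ay": 0, "az": 0, "claw": 0}
    - {"tx": 0, "ty": 0, "tz": 0, "ax": 0, "ay": 0, "az": 0, "claw": 0}
    - {"tx": 0, "ty": 0, "tz": 0, "ax": 0, "ay": 0, "az": 0, "claw": 0}
    - {"tx": 0, "ty": 0, "tz": 0, "ax": 0, "ay": 0, "az": 0, "claw": 0}
    - {"tx": 0, "ty": 0, "tz": -0.01, "ax": 0, "ay": 0, "az": 0, "claw": 0}
    - {"tx": 0, "ty": 0, "tz": -0.04, "ax": 0, "ay": 0, "az": 0, "claw": 0}
    - {"tx": 0, "ty": 0, "tz": -0.04, "ax": 0, "ay": 0, "az": 0, "claw": 0}
    - {"tx": 0, "ty": 0, "tz": -0.04, "ax": 0, "ay": 0, "az": 0, "claw": 0}
    - {"tx": 0, "ty": 0, "tz": -0.04, "ax": 0, "ay": 0, "az": 0, "claw": 0}
    - {"tx": 0, "ty": 0, "tz": 0, "ax": 0, "ay": 0, "az": -6.7, "claw": 0}

```text
clock: 8.13
tcp_pos: [0.5192, -0.0227, 0.4214]
orientation: [2.242, 2.188, 0.017]
contact_force: [1.0, -0.2, 0.9]
grip_width: 0.0854
gripper_force: 0.0
```

Emit:
arm_command:
  plan:
    - {"tx": 0, "ty": 0, "tz": 0, "ax": 0, "ay": 0, "az": -6.7, "claw": 0}
    - {"tx": 0.0288, "ty": 0.0144, "tz": 0, "ax": 0, "ay": 0, "az": 0, "claw": 0}
    - {"tx": 0.0288, "ty": 0.0144, "tz": 0, "ax": 0, "ay": 0, "az": 0, "claw": 0}
    - {"tx": 0.0288, "ty": 0.0144, "tz": 0, "ax": 0, "ay": 0, "az": 0, "claw": 0}
    - {"tx": 0.0288, "ty": 0.0144, "tz": 0, "ax": 0, "ay": 0, "az": 0, "claw": 0}
    - {"tx": 0.0288, "ty": 0.0144, "tz": 0, "ax": 0, "ay": 0, "az": 0, "claw": 0}
    - {"tx": 0.0288, "ty": 0.0144, "tz": 0, "ax": 0, "ay": 0, "az": 0, "claw": 0}
    - {"tx": 0.0288, "ty": 0.0144, "tz": 0, "ax": 0, "ay": 0, "az": 0, "claw": 0}
    - {"tx": 0.0288, "ty": 0.0144, "tz": 0, "ax": 0, "ay": 0, "az": 0, "claw": 0}
    - {"tx": 0, "ty": 0, "tz": 0, "ax": 0, "ay": 0, "az": 0, "claw": 0}

```text
clock: 8.97
tcp_pos: [0.6103, 0.2255, 0.4129]
orientation: [-2.104, -2.33, -0.005]
contact_force: [-0.1, 1.1, 0.2]
grip_width: 0.0854
gripper_force: 0.0
```

```bash
python3 - <<'E'
from h import *
st(); T,im=snap('wrist','w6.png');find(['rod_tip','coupling1_c','coupling2_c'],'wrist',T);print(T)
Ts,im=snap('side','s6.png');find(['tray_floor','tray_handle'],'side',Ts);st()
E
```

```text
{'clock': np.float64(8.9667), 'joints': array([-0.4774,  0.4291,  0.0391,  1.6114, -0.0223,  1.0992, -0.3296]), 'tcp_pos': array([0.6103, 0.2255, 0.4129]), 'orientation': array([-2.1036, -2.3301, -0.0055]), 'contact_force': array([-0.0658,  1.0864,  0.1689]), 'grip_width': np.float64(0.0854), 'gripper_force': np.float64(0.0)}
[[-0.1019  0.9948  0.0005]
 [ 0.9948  0.1019  0.0042]
 [ 0.0041  0.001  -1.    ]]
wrist coupling1_c tip_of 0.78 [0.6064 0.3222 0.1569] {}
wrist coupling2_c tip_of 0.74 [0.6081 0.278  0.1497] {}
[[ 0.9948 -0.0979 -0.0282  0.6037]
 [ 0.1019  0.9613  0.256   0.2915]
 [ 0.002  -0.2575  0.9663  0.3822]
 [ 0.      0.      0.      1.    ]]
side tray_floor tip_of 0.95 [ 0.4427 -0.0069  0.0042] {}
side tray_handle tip_of 0.87 [ 0.5211 -0.0211  0.0852] {}
side tray_handle tip_of 0.37 [0.3953 0.2046 0.0002] {}
{'clock': np.float64(9.3167), 'joints': array([-0.471 ,  0.4243,  0.0461,  1.6187, -0.0206,  1.0991, -0.3276]), 'tcp_pos': array([0.6103, 0.2164, 0.4131]), 'orientation': array([ 2.1166,  2.3208, -0.0004]), 'contact_force': array([-0.3257, -0.7747,  0.0677]), 'grip_width': np.float64(0.0856), 'gripper_force': np.float64(0.0)}
[[-0.0918  0.9958  0.0002]
 [ 0.9958  0.0918 -0.0005]
 [-0.0006  0.0002 -1.    ]]
```

View pics/w6.png

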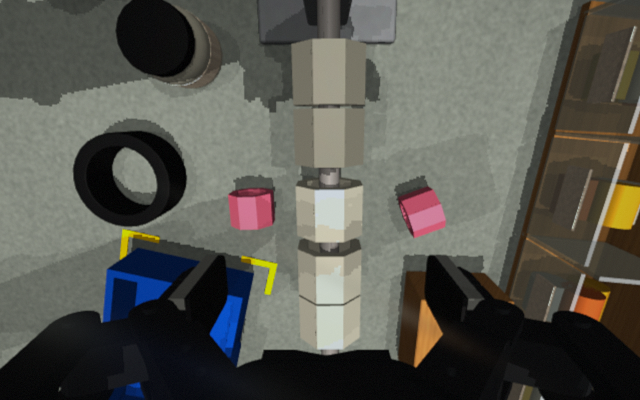

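```bash
python3 - <<'E'
from h import *
print(r.get_obs()['tcp_pos']); T,im=snap('wrist','w7.png')
a,b=proj('wrist',[[.624,.104,.174],[.6,.36,.174]],T); print(a,b)
cv2.imwrite('pics/c7.png',cv2.resize(im[:360,260:400,::-1],(300,771)[::1] and (233,600),interpolation=2))
g=cv2.cvtColor(im,cv2.COLOR_RGB2GRAY).astype(float)
for u in (322,330,338): 
    p=g[:,u-2:u+3].mean(1); d=np.diff(p); e=[(i,int(d[i])) for i in range(1,358) if abs(d[i])>14 and abs(d[i])>=abs(d[i-1]) and abs(d[i])>=abs(d[i+1])]; print(u,e)
    for i,_ in e: print(round(unproj('wrist',[[u,i+1]],.174,T)[0,1],4),end=' ')
    print()
E
```

```text
[0.6103 0.2164 0.4131]
[329.6536 363.5839] [330.3689 -32.4882]
322 [(18, 34), (86, -47), (90, 41), (151, -52), (173, 42), (179, 31), (227, -56), (242, 58), (290, -72), (292, 63), (336, -39), (354, -66)]
0.3345 0.2983 0.2961 0.2601 0.2463 0.2425 0.2102 0.1996 0.1638 0.1623 0.1265 0.111 
330 [(18, 25), (85, -41), (89, 27), (151, -44), (173, 41), (177, 28), (227, -34), (236, -28), (242, 58), (290, -77), (292, 63), (336, -28), (354, -70)]
0.3349 0.2993 0.2971 0.2606 0.2468 0.2442 0.2107 0.2044 0.2001 0.1643 0.1628 0.127 0.1116 
338 [(17, 39), (85, -50), (89, 51), (151, -35), (173, 58), (227, -62), (233, -16), (241, 81), (290, -72), (292, 56), (336, -42), (353, -49)]
0.3358 0.2997 0.2975 0.261 0.2472 0.2112 0.207 0.2013 0.1648 0.1633 0.1276 0.113
```

View pics/c7.png

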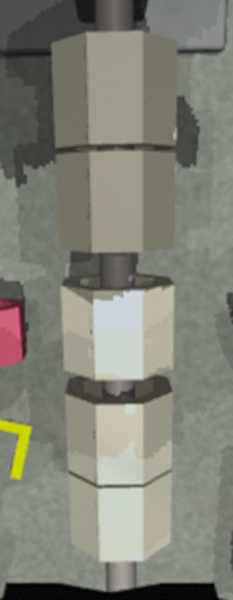

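```bash
python3 - <<'E'
from h import *
o=r.get_obs();T=T_cam('wrist'); im=cv2.imread('pics/w7.png'); g=cv2.cvtColor(im,cv2.COLOR_BGR2GRAY).astype(float)
k=1.667
for n,l,rr,y in(('E',52,178,60),('D',57,175,200),('C',62,174,335),('B',66,172,430),('A',70,172,520)):
    P=unproj('wrist',[[260+l/k,y/k],[260+rr/k,y/k]],.151,T); print(n,P.mean(0)[:2],P[1,0]-P[0,0])
E
```

```text
E [0.6022 0.3313] 0.04780166543874598
D [0.6075 0.2799] 0.047648877072885454
C [0.6137 0.2237] 0.048219986846325114
B [0.6185 0.1794] 0.04786652340575326
A [0.6239 0.1334] 0.04829598907944099
```

Emit:
arm_command:
  plan:
    - {"tx": -0.024, "ty": 0.0011, "tz": 0, "ax": 0, "ay": 0, "az": -0.7, "claw": 0}
    - {"tx": -0.024, "ty": 0.0011, "tz": 0, "ax": 0, "ay": 0, "az": 0, "claw": 0}
    - {"tx": -0.024, "ty": 0.0011, "tz": 0, "ax": 0, "ay": 0, "az": 0, "claw": 0}
    - {"tx": 0, "ty": 0, "tz": 0, "ax": 0, "ay": 0, "az": 0, "claw": 0}
    - {"tx": 0, "ty": 0, "tz": 0.025, "ax": 0, "ay": 0, "az": 0, "claw": 0}
    - {"tx": 0, "ty": 0, "tz": 0.025, "ax": 0, "ay": 0, "az": 0, "claw": 0}
    - {"tx": 0, "ty": 0, "tz": 0.025, "ax": 0, "ay": 0, "az": 0, "claw": 0}
    - {"tx": 0, "ty": 0, "tz": 0.02, "ax": 0, "ay": 0, "az": 0, "claw": 0}
    - {"tx": 0, "ty": 0, "tz": 0.015, "ax": 0, "ay": 0, "az": 0, "claw": 0}
    - {"tx": 0, "ty": 0, "tz": 0, "ax": 0, "ay": 0, "az": 0, "claw": 0}

```text
clock: 10.2
tcp_pos: [0.6195, 0.1462, 0.2994]
orientation: [-2.099, -2.334, 0.008]
contact_force: [-1.8, -0.0, -0.5]
grip_width: 0.0852
gripper_force: 0.0
```

Emit:
arm_command:
  plan:
    - {"tx": 0, "ty": 0, "tz": 0, "ax": 0, "ay": 0, "az": 0, "claw": 0.2}
    - {"tx": 0, "ty": 0, "tz": 0, "ax": 0, "ay": 0, "az": 0, "claw": 0.3}
    - {"tx": 0, "ty": 0, "tz": 0, "ax": 0, "ay": 0, "az": 0, "claw": 0.4}
    - {"tx": 0, "ty": 0, "tz": 0, "ax": 0, "ay": 0, "az": 0, "claw": 1}
    - {"tx": 0, "ty": 0, "tz": 0, "ax": 0, "ay": 0, "az": 0, "claw": 1}
    - {"tx": 0, "ty": 0, "tz": 0, "ax": 0, "ay": 0, "az": 0, "claw": 1}
    - {"tx": 0, "ty": 0, "tz": 0, "ax": 0, "ay": 0, "az": 0, "claw": 1}
    - {"tx": 0, "ty": 0, "tz": 0, "ax": 0, "ay": 0, "az": 0, "claw": 1}
    - {"tx": 0, "ty": 0, "tz": 0, "ax": 0, "ay": 0, "az": 0, "claw": 1}
    - {"tx": 0, "ty": 0, "tz": 0, "ax": 0, "ay": 0, "az": 0, "claw": 1}
  squeeze: 40

```text
clock: 11.03
tcp_pos: [0.6215, 0.1469, 0.3044]
orientation: [2.099, 2.335, 0.004]
contact_force: [-0.8, 0.1, 7.2]
grip_width: 0.0453
gripper_force: 40.8
```

```bash
python3 - <<'E'
from h import *
st(); T,im=snap('wrist','w8.png'); T2,im2=snap('side','s8.png')
cv2.imwrite('pics/c8.png',np.hstack([cv2.resize(im[:,200:460,::-1],(390,600)),cv2.resize(im2[100:320,200:350,::-1],(409,600))]))
E
```

```text
{'clock': np.float64(11.0333), 'joints': array([-0.3671,  0.5205,  0.0509,  1.7387, -0.0327,  0.8804, -0.1959]), 'tcp_pos': array([0.6215, 0.1469, 0.3044]), 'orientation': array([2.0993, 2.3352, 0.0038]), 'contact_force': array([-0.7923,  0.1385,  7.1561]), 'grip_width': np.float64(0.0453), 'gripper_force': np.float64(40.8319)}
[[-0.1061  0.9943  0.0027]
 [ 0.9944  0.1061  0.0008]
 [ 0.0005  0.0028 -1.    ]]
```

View pics/c8.png

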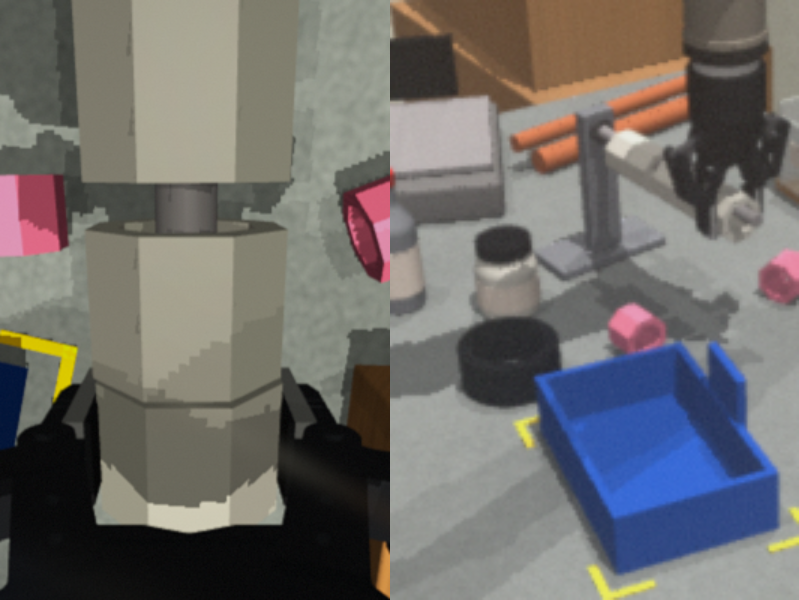

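Emit:
arm_command:
  plan:
    - {"tx": 0, "ty": 0, "tz": -0.009, "ax": 0, "ay": 0, "az": 0, "claw": 1}
    - {"tx": 0, "ty": 0, "tz": 0, "ax": 0, "ay": 0, "az": 0, "claw": 1}
    - {"tx": -0.01, "ty": 0, "tz": 0, "ax": 0, "ay": 0, "az": 0, "claw": 1}
    - {"tx": -0.01, "ty": 0, "tz": 0, "ax": 0, "ay": 0, "az": 0, "claw": 1}
    - {"tx": -0.01, "ty": 0, "tz": 0, "ax": 0, "ay": 0, "az": 0, "claw": 1}
    - {"tx": -0.01, "ty": 0, "tz": 0, "ax": 0, "ay": 0, "az": 0, "claw": 1}
    - {"tx": -0.01, "ty": 0, "tz": 0, "ax": 0, "ay": 0, "az": 0, "claw": 1}
    - {"tx": -0.01, "ty": 0, "tz": 0, "ax": 0, "ay": 0, "az": 0, "claw": 1}
    - {"tx": -0.01, "ty": 0, "tz": 0, "ax": 0, "ay": 0, "az": 0, "claw": 1}
    - {"tx": -0.012, "ty": 0, "tz": 0, "ax": 0, "ay": 0, "az": 0, "claw": 1}

```text
clock: 11.97
tcp_pos: [0.6297, 0.0645, 0.3117]
orientation: [-2.1, -2.337, -0.0]
contact_force: [0.0, 0.4, -1.4]
grip_width: 0.0455
gripper_force: 41.2
```

```bash
cat >> h.py <<'E'
def yawof(o): M=R.from_rotvec(o['orientation']).as_matrix(); return np.arctan2(M[1,1],M[0,1])
def mv(x,y,z,yaw,frm=None,q='to'):
    o=r.get_obs(); p=np.array(o['tcp_pos']) if frm is None else np.array(frm[:3]); y0=yawof(o) if frm is None else frm[3]
    d=np.array([x,y])-p[:2]; c,s=np.cos(yaw),np.sin(yaw)
    print(q,'az %.2f'%-np.degrees(yaw-y0),'then tx %.4f ty %.4f tz %.4f'%(-s*d[0]+c*d[1],c*d[0]+s*d[1],p[2]-z))
TRAY=np.array([.4445,-.011]); TY=-.139
def slot(v,u=.006,T=None,ty=None):
    t=TRAY if T is None else T; a=TY if ty is None else ty
    c,s=np.cos(a),np.sin(a); return t+np.array([[c,-s],[s,c]])@[u,v]
E
python3 - <<'E'
from h import *
st(); T2,im2=snap('side','s9.png'); find(['tray_floor','tray_handle'],'side',T2)
s=slot(-.084); print(s); mv(*s,.1875,TY)
cv2.imwrite('pics/c9.png',cv2.resize(im2[100:320,200:460,::-1],(709,600)))
E
```

```text
{'clock': np.float64(11.9667), 'joints': array([-0.2469,  0.5044,  0.0628,  1.7475, -0.0394,  0.8909, -0.0604]), 'tcp_pos': array([0.6297, 0.0645, 0.3117]), 'orientation': array([-2.0996, -2.3367, -0.0002]), 'contact_force': array([ 0.0301,  0.3838, -1.4436]), 'grip_width': np.float64(0.0455), 'gripper_force': np.float64(41.1511)}
[[-0.1066  0.9943 -0.    ]
 [ 0.9943  0.1066  0.0003]
 [ 0.0003 -0.     -1.    ]]
side tray_floor tip_of 0.64 [ 0.4402 -0.0088  0.004 ] {}
side tray_handle tip_of 0.79 [ 0.5197 -0.0226  0.0864] {}
[ 0.4388 -0.095 ]
to az 13.93 then tx -0.1837 ty -0.1672 tz 0.1242
```

View pics/c9.png

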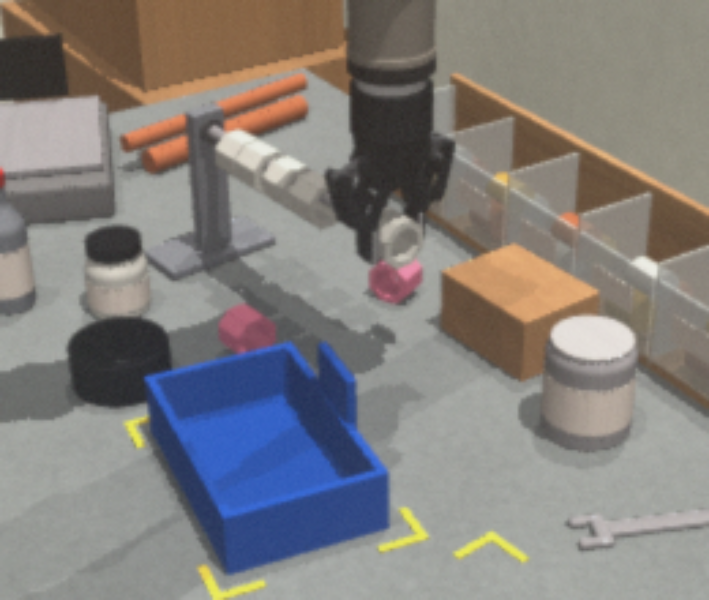

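Emit:
arm_command:
  plan:
    - {"tx": 0, "ty": 0, "tz": 0, "ax": 0, "ay": 0, "az": 6.97, "claw": 1}
    - {"tx": 0, "ty": 0, "tz": 0, "ax": 0, "ay": 0, "az": 6.97, "claw": 1}
    - {"tx": -0.023, "ty": -0.0209, "tz": 0, "ax": 0, "ay": 0, "az": 0, "claw": 1}
    - {"tx": -0.023, "ty": -0.0209, "tz": 0, "ax": 0, "ay": 0, "az": 0, "claw": 1}
    - {"tx": -0.023, "ty": -0.0209, "tz": 0, "ax": 0, "ay": 0, "az": 0, "claw": 1}
    - {"tx": -0.023, "ty": -0.0209, "tz": 0, "ax": 0, "ay": 0, "az": 0, "claw": 1}
    - {"tx": -0.023, "ty": -0.0209, "tz": 0, "ax": 0, "ay": 0, "az": 0, "claw": 1}
    - {"tx": -0.023, "ty": -0.0209, "tz": 0, "ax": 0, "ay": 0, "az": 0, "claw": 1}
    - {"tx": -0.023, "ty": -0.0209, "tz": 0, "ax": 0, "ay": 0, "az": 0, "claw": 1}
    - {"tx": -0.023, "ty": -0.0209, "tz": 0, "ax": 0, "ay": 0, "az": 0, "claw": 1}

```text
clock: 12.95
tcp_pos: [0.4379, -0.0941, 0.3119]
orientation: [2.367, 2.066, 0.001]
contact_force: [-0.3, -1.3, -0.3]
grip_width: 0.0453
gripper_force: 41.2
```

```bash
python3 - <<'E'
from h import *
st(); T2,im2=snap('side','s10.png'); find(['tray_floor','tray_handle','coupling1_c'],'side',T2)
s=slot(-.084); print(s); mv(*s,.1875,TY)
E
```

```text
{'clock': np.float64(12.95), 'joints': array([-0.0718,  0.2312,  0.1645,  2.178 , -0.0567,  0.7356, -0.0049]), 'tcp_pos': array([ 0.4379, -0.0941,  0.3119]), 'orientation': array([2.3665, 2.0661, 0.0012]), 'contact_force': array([-0.3333, -1.3397, -0.2738]), 'grip_width': np.float64(0.0453), 'gripper_force': np.float64(41.2247)}
[[ 0.1349  0.9909  0.0006]
 [ 0.9909 -0.1349  0.0004]
 [ 0.0005  0.0005 -1.    ]]
side tray_floor tip_of 0.66 [ 0.4451 -0.0075  0.0054] {}
side tray_handle tip_of 0.7 [ 0.5186 -0.0212  0.0844] {}
side coupling1_c tip_of 0.57 [ 0.4513  0.3399 -0.002 ] {}
side coupling1_c tip_of 0.54 [0.6074 0.3179 0.1466] {}
[ 0.4388 -0.095 ]
to az 0.09 then tx -0.0011 ty 0.0001 tz 0.1246
```

Emit:
arm_command:
  plan:
    - {"tx": 0, "ty": 0, "tz": 0.02, "ax": 0, "ay": 0, "az": 0, "claw": 1}
    - {"tx": 0, "ty": 0, "tz": 0.02, "ax": 0, "ay": 0, "az": 0, "claw": 1}
    - {"tx": 0, "ty": 0, "tz": 0.02, "ax": 0, "ay": 0, "az": 0, "claw": 1}
    - {"tx": 0, "ty": 0, "tz": 0.02, "ax": 0, "ay": 0, "az": 0, "claw": 1}
    - {"tx": 0, "ty": 0, "tz": 0.02, "ax": 0, "ay": 0, "az": 0, "claw": 1}
    - {"tx": 0, "ty": 0, "tz": 0.0125, "ax": 0, "ay": 0, "az": 0, "claw": 1}
    - {"tx": 0, "ty": 0, "tz": 0.006, "ax": 0, "ay": 0, "az": 0, "claw": 1}
    - {"tx": 0, "ty": 0, "tz": 0.006, "ax": 0, "ay": 0, "az": 0, "claw": 1}
    - {"tx": 0, "ty": 0, "tz": 0, "ax": 0, "ay": 0, "az": 0, "claw": 1}
    - {"tx": 0, "ty": 0, "tz": 0, "ax": 0, "ay": 0, "az": 0, "claw": 1}

```text
clock: 13.98
tcp_pos: [0.4395, -0.0938, 0.1875]
orientation: [2.367, 2.065, 0.001]
contact_force: [0.2, -1.3, -0.7]
grip_width: 0.0457
gripper_force: 41.3
```

```bash
python3 - <<'E'
from h import *
st(); T2,im2=snap('side','s11.png'); T,im=snap('wrist','w11.png'); find(['tray_floor'],'side',T2)
cv2.imwrite('pics/c11.png',np.hstack([cv2.resize(im[:,200:460,::-1],(390,600)),cv2.resize(im2[170:350,230:370,::-1],(409,526))[:526] if 0 else cv2.resize(im2[180:350,240:360,::-1],(410,600))]))
E
```

```text
{'clock': np.float64(13.9833), 'joints': array([-0.0225,  0.4749,  0.1127,  2.2419, -0.1243,  0.4296,  0.0548]), 'tcp_pos': array([ 0.4395, -0.0938,  0.1875]), 'orientation': array([2.3672, 2.0649, 0.001 ]), 'contact_force': array([ 0.2356, -1.2528, -0.6794]), 'grip_width': np.float64(0.0457), 'gripper_force': np.float64(41.2957)}
[[ 0.1358  0.9907  0.0007]
 [ 0.9907 -0.1358  0.0002]
 [ 0.0002  0.0007 -1.    ]]
side tray_floor tip_of 0.96 [ 0.4433 -0.0071  0.0059] {}
```

View pics/c11.png

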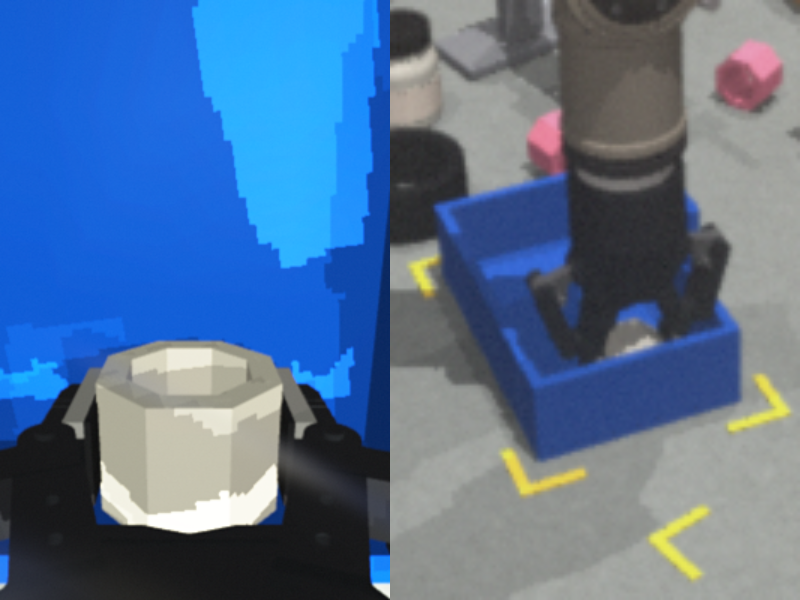

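Emit:
arm_command:
  plan:
    - {"tx": 0, "ty": 0, "tz": 0.002, "ax": 0, "ay": 0, "az": 0, "claw": 1}
    - {"tx": 0, "ty": 0, "tz": 0, "ax": 0, "ay": 0, "az": 0, "claw": 0.3}
    - {"tx": 0, "ty": 0, "tz": 0, "ax": 0, "ay": 0, "az": 0, "claw": 0.3}
    - {"tx": 0, "ty": 0, "tz": 0, "ax": 0, "ay": 0, "az": 0, "claw": 0.3}
    - {"tx": 0, "ty": 0, "tz": -0.02, "ax": 0, "ay": 0, "az": 0, "claw": 0.3}
    - {"tx": 0, "ty": 0, "tz": -0.04, "ax": 0, "ay": 0, "az": 0, "claw": 0.3}
    - {"tx": 0, "ty": 0, "tz": -0.04, "ax": 0, "ay": 0, "az": 0, "claw": 0.3}
    - {"tx": 0, "ty": 0, "tz": -0.04, "ax": 0, "ay": 0, "az": 0, "claw": 0}
    - {"tx": 0, "ty": 0, "tz": -0.04, "ax": 0, "ay": 0, "az": -6.9, "claw": 0}
    - {"tx": 0, "ty": 0, "tz": -0.01, "ax": 0, "ay": 0, "az": -6.9, "claw": 0}

```text
clock: 14.97
tcp_pos: [0.4402, -0.0946, 0.3812]
orientation: [2.092, 2.334, 0.009]
contact_force: [0.9, -0.4, -0.6]
grip_width: 0.0858
gripper_force: 0.0
```

Emit:
arm_command:
  plan:
    - {"tx": 0.0284, "ty": 0.0229, "tz": 0, "ax": 0, "ay": 0, "az": 0, "claw": 0}
    - {"tx": 0.0284, "ty": 0.0229, "tz": 0, "ax": 0, "ay": 0, "az": 0, "claw": 0}
    - {"tx": 0.0284, "ty": 0.0229, "tz": 0, "ax": 0, "ay": 0, "az": 0, "claw": 0}
    - {"tx": 0.0284, "ty": 0.0229, "tz": 0, "ax": 0, "ay": 0, "az": 0, "claw": 0}
    - {"tx": 0.0284, "ty": 0.0229, "tz": 0, "ax": 0, "ay": 0, "az": 0, "claw": 0}
    - {"tx": 0.0284, "ty": 0.0229, "tz": 0, "ax": 0, "ay": 0, "az": 0, "claw": 0}
    - {"tx": 0.0284, "ty": 0.0229, "tz": 0, "ax": 0, "ay": 0, "az": 0, "claw": 0}
    - {"tx": 0.0284, "ty": 0.0229, "tz": 0, "ax": 0, "ay": 0, "az": 0, "claw": 0}
    - {"tx": 0.0284, "ty": 0.0229, "tz": 0, "ax": 0, "ay": 0, "az": 0, "claw": 0}
    - {"tx": 0, "ty": 0, "tz": 0, "ax": 0, "ay": 0, "az": 0, "claw": 0}

```text
clock: 15.8
tcp_pos: [0.6187, 0.1893, 0.3747]
orientation: [-2.092, -2.341, -0.007]
contact_force: [-0.0, 1.2, 1.2]
grip_width: 0.0852
gripper_force: 0.0
```

```bash
python3 - <<'E'
from h import *
T2,im2=snap('side','s12.png'); find(['tray_floor','tray_handle','coupling1_c'],'side',T2)
st(); mv(.6174,.183,.303,.105)
T,im=snap('wrist','w12.png'); find(['coupling1_c'],'wrist',T,minc=.2)
E
```

```text
side tray_handle tip_of 0.9 [ 0.5182 -0.0188  0.0883] {}
side coupling1_c tip_of 0.63 [0.6003 0.3194 0.1489] {}
{'clock': np.float64(16.0), 'joints': array([-0.4068,  0.4516,  0.0345,  1.6684, -0.0167,  1.0231, -0.2641]), 'tcp_pos': array([0.6171, 0.1803, 0.3749]), 'orientation': array([ 2.104 ,  2.3328, -0.0022]), 'contact_force': array([ 0.1988, -1.2348, -0.4166]), 'grip_width': np.float64(0.0855), 'gripper_force': np.float64(0.0)}
[[-0.1028  0.9947 -0.0009]
 [ 0.9947  0.1028 -0.0011]
 [-0.0011 -0.001  -1.    ]]
to az -0.11 then tx 0.0026 ty 0.0006 tz 0.0719
```

Emit:
arm_command:
  plan:
    - {"tx": 0.0026, "ty": 0.0006, "tz": 0.02, "ax": 0, "ay": 0, "az": -0.1, "claw": 0}
    - {"tx": 0, "ty": 0, "tz": 0.02, "ax": 0, "ay": 0, "az": 0, "claw": 0}
    - {"tx": 0, "ty": 0, "tz": 0.02, "ax": 0, "ay": 0, "az": 0, "claw": 0}
    - {"tx": 0, "ty": 0, "tz": 0.012, "ax": 0, "ay": 0, "az": 0, "claw": 0}
    - {"tx": 0, "ty": 0, "tz": 0, "ax": 0, "ay": 0, "az": 0, "claw": 0.2}
    - {"tx": 0, "ty": 0, "tz": 0, "ax": 0, "ay": 0, "az": 0, "claw": 0.4}
    - {"tx": 0, "ty": 0, "tz": 0, "ax": 0, "ay": 0, "az": 0, "claw": 1}
    - {"tx": 0, "ty": 0, "tz": 0, "ax": 0, "ay": 0, "az": 0, "claw": 1}
    - {"tx": 0, "ty": 0, "tz": 0, "ax": 0, "ay": 0, "az": 0, "claw": 1}
    - {"tx": 0, "ty": 0, "tz": 0, "ax": 0, "ay": 0, "az": 0, "claw": 1}

```text
clock: 16.93
tcp_pos: [0.6183, 0.1841, 0.3048]
orientation: [2.1, 2.334, 0.004]
contact_force: [0.6, -0.2, 6.0]
grip_width: 0.0455
gripper_force: 41.4
```

Emit:
arm_command:
  plan:
    - {"tx": 0, "ty": 0, "tz": -0.009, "ax": 0, "ay": 0, "az": 0, "claw": 1}
    - {"tx": 0, "ty": 0, "tz": 0, "ax": 0, "ay": 0, "az": 0, "claw": 1}
    - {"tx": -0.0144, "ty": 0, "tz": 0, "ax": 0, "ay": 0, "az": 0, "claw": 1}
    - {"tx": -0.0144, "ty": 0, "tz": 0, "ax": 0, "ay": 0, "az": 0, "claw": 1}
    - {"tx": -0.0144, "ty": 0, "tz": 0, "ax": 0, "ay": 0, "az": 0, "claw": 1}
    - {"tx": -0.0144, "ty": 0, "tz": 0, "ax": 0, "ay": 0, "az": 0, "claw": 1}
    - {"tx": -0.0144, "ty": 0, "tz": 0, "ax": 0, "ay": 0, "az": 0, "claw": 1}
    - {"tx": -0.0144, "ty": 0, "tz": 0, "ax": 0, "ay": 0, "az": 0, "claw": 1}
    - {"tx": -0.0144, "ty": 0, "tz": 0, "ax": 0, "ay": 0, "az": 0, "claw": 1}
    - {"tx": -0.0144, "ty": 0, "tz": 0, "ax": 0, "ay": 0, "az": 0, "claw": 1}

```text
clock: 17.77
tcp_pos: [0.6299, 0.0678, 0.3122]
orientation: [-2.102, -2.335, 0.0]
contact_force: [0.2, -0.1, -0.4]
grip_width: 0.0453
gripper_force: 41.0
```

Emit:
arm_command:
  plan:
    - {"tx": 0, "ty": 0, "tz": 0, "ax": 0, "ay": 0, "az": 6.97, "claw": 1}
    - {"tx": 0, "ty": 0, "tz": 0, "ax": 0, "ay": 0, "az": 6.97, "claw": 1}
    - {"tx": -0.0185, "ty": -0.0208, "tz": 0, "ax": 0, "ay": 0, "az": 0, "claw": 1}
    - {"tx": -0.0185, "ty": -0.0208, "tz": 0, "ax": 0, "ay": 0, "az": 0, "claw": 1}
    - {"tx": -0.0185, "ty": -0.0208, "tz": 0, "ax": 0, "ay": 0, "az": 0, "claw": 1}
    - {"tx": -0.0185, "ty": -0.0208, "tz": 0, "ax": 0, "ay": 0, "az": 0, "claw": 1}
    - {"tx": -0.0185, "ty": -0.0208, "tz": 0, "ax": 0, "ay": 0, "az": 0, "claw": 1}
    - {"tx": -0.0185, "ty": -0.0208, "tz": 0, "ax": 0, "ay": 0, "az": 0, "claw": 1}
    - {"tx": -0.0185, "ty": -0.0208, "tz": 0, "ax": 0, "ay": 0, "az": 0, "claw": 1}
    - {"tx": -0.0185, "ty": -0.0208, "tz": 0, "ax": 0, "ay": 0, "az": 0, "claw": 1}

```text
clock: 18.6
tcp_pos: [0.4435, -0.0554, 0.3124]
orientation: [2.369, 2.063, 0.001]
contact_force: [0.4, -0.5, -0.1]
grip_width: 0.0453
gripper_force: 41.2
```

```bash
python3 - <<'E'
from h import *
T,im=snap('wrist','w13.png'); find(['coupling1_c'],'wrist',T)
T2,im2=snap('side','s13.png'); find(['tray_floor','tray_handle','coupling1_c'],'side',T2)
T2,im2=snap('scene','sc13.png'); find(['tray_floor','tray_handle'],'scene',T2)
st(); mv(*slot(-.042),.1875,TY)
E
```

```text
side tray_floor tip_of 0.63 [ 0.443  -0.0066  0.0027] {}
side tray_handle tip_of 0.69 [ 0.518  -0.0222  0.0849] {}
scene tray_floor tip_of 0.72 [ 0.4462 -0.0087  0.0091] {}
scene tray_handle tip_of 0.7 [ 0.5191 -0.0195  0.0844] {}
{'clock': np.float64(19.05), 'joints': array([-0.1315,  0.2316,  0.1279,  2.1739, -0.0437,  0.7378, -0.111 ]), 'tcp_pos': array([ 0.4455, -0.0537,  0.3122]), 'orientation': array([2.3674, 2.0648, 0.0008]), 'contact_force': array([-0.2921,  0.6454, -0.9285]), 'grip_width': np.float64(0.0453), 'gripper_force': np.float64(41.2184)}
[[ 0.1359  0.9907  0.0006]
 [ 0.9907 -0.1359  0.0001]
 [ 0.0002  0.0006 -1.    ]]
to az 0.15 then tx 0.0001 ty -0.0009 tz 0.1247
```

Emit:
arm_command:
  plan:
    - {"tx": 0, "ty": -0.0009, "tz": 0.02, "ax": 0, "ay": 0, "az": 0.1, "claw": 1}
    - {"tx": 0, "ty": 0, "tz": 0.02, "ax": 0, "ay": 0, "az": 0, "claw": 1}
    - {"tx": 0, "ty": 0, "tz": 0.02, "ax": 0, "ay": 0, "az": 0, "claw": 1}
    - {"tx": 0, "ty": 0, "tz": 0.02, "ax": 0, "ay": 0, "az": 0, "claw": 1}
    - {"tx": 0, "ty": 0, "tz": 0.02, "ax": 0, "ay": 0, "az": 0, "claw": 1}
    - {"tx": 0, "ty": 0, "tz": 0.0125, "ax": 0, "ay": 0, "az": 0, "claw": 1}
    - {"tx": 0, "ty": 0, "tz": 0.008, "ax": 0, "ay": 0, "az": 0, "claw": 1}
    - {"tx": 0, "ty": 0, "tz": 0.006, "ax": 0, "ay": 0, "az": 0, "claw": 1}
    - {"tx": 0, "ty": 0, "tz": 0, "ax": 0, "ay": 0, "az": 0, "claw": 1}
    - {"tx": 0, "ty": 0, "tz": 0, "ax": 0, "ay": 0, "az": 0, "claw": 1}

```text
clock: 19.88
tcp_pos: [0.4436, -0.0538, 0.1857]
orientation: [-2.369, -2.062, 0.001]
contact_force: [-3.3, -0.3, 0.5]
grip_width: 0.0457
gripper_force: 41.3
```

Emit:
arm_command:
  plan:
    - {"tx": 0, "ty": 0, "tz": 0, "ax": 0, "ay": 0, "az": 0, "claw": 0.3}
    - {"tx": 0, "ty": 0, "tz": 0, "ax": 0, "ay": 0, "az": 0, "claw": 0.3}
    - {"tx": 0, "ty": 0, "tz": 0, "ax": 0, "ay": 0, "az": 0, "claw": 0.3}
    - {"tx": 0, "ty": 0, "tz": 0, "ax": 0, "ay": 0, "az": 0, "claw": 0.3}
    - {"tx": 0, "ty": 0, "tz": -0.02, "ax": 0, "ay": 0, "az": 0, "claw": 0.3}
    - {"tx": 0, "ty": 0, "tz": -0.04, "ax": 0, "ay": 0, "az": 0, "claw": 0.3}
    - {"tx": 0, "ty": 0, "tz": -0.04, "ax": 0, "ay": 0, "az": 0, "claw": 0.3}
    - {"tx": 0, "ty": 0, "tz": -0.04, "ax": 0, "ay": 0, "az": 0, "claw": 0}
    - {"tx": 0, "ty": 0, "tz": -0.04, "ax": 0, "ay": 0, "az": -6.9, "claw": 0}
    - {"tx": 0, "ty": 0, "tz": -0.01, "ax": 0, "ay": 0, "az": -6.9, "claw": 0}

```text
clock: 20.72
tcp_pos: [0.446, -0.0544, 0.3823]
orientation: [2.094, 2.33, 0.013]
contact_force: [1.2, -0.2, 0.2]
grip_width: 0.0855
gripper_force: 0.0
```

Emit:
arm_command:
  plan:
    - {"tx": 0.0292, "ty": 0.0218, "tz": 0, "ax": 0, "ay": 0, "az": 0, "claw": 0}
    - {"tx": 0.0292, "ty": 0.0218, "tz": 0, "ax": 0, "ay": 0, "az": 0, "claw": 0}
    - {"tx": 0.0292, "ty": 0.0218, "tz": 0, "ax": 0, "ay": 0, "az": 0, "claw": 0}
    - {"tx": 0.0292, "ty": 0.0218, "tz": 0, "ax": 0, "ay": 0, "az": 0, "claw": 0}
    - {"tx": 0.0292, "ty": 0.0218, "tz": 0, "ax": 0, "ay": 0, "az": 0, "claw": 0}
    - {"tx": 0.0292, "ty": 0.0218, "tz": 0, "ax": 0, "ay": 0, "az": 0, "claw": 0}
    - {"tx": 0.0292, "ty": 0.0218, "tz": 0, "ax": 0, "ay": 0, "az": 0, "claw": 0}
    - {"tx": 0.0292, "ty": 0.0218, "tz": 0, "ax": 0, "ay": 0, "az": 0, "claw": 0}
    - {"tx": 0.0292, "ty": 0.0218, "tz": 0, "ax": 0, "ay": 0, "az": 0, "claw": 0}
    - {"tx": 0, "ty": 0, "tz": 0, "ax": 0, "ay": 0, "az": 0, "claw": 0}

```text
clock: 21.55
tcp_pos: [0.614, 0.2352, 0.3757]
orientation: [-2.096, -2.338, -0.01]
contact_force: [-0.2, 2.6, -0.7]
grip_width: 0.0854
gripper_force: 0.0
```

```bash
python3 - <<'E'
from h import *
T2,im2=snap('side','s14.png'); find(['tray_floor','tray_handle','coupling1_c'],'side',T2)
T2,im3=snap('scene','sc14.png'); find(['coupling1_c'],'scene',T2)
cv2.imwrite('pics/c14.png',cv2.resize(im2[100:320,200:460,::-1],(709,600)))
st(); mv(.6125,.229,.303,.105)
E
```

```text
side tray_floor tip_of 0.98 [ 0.4449 -0.0099  0.007 ] {}
side tray_floor tip_of 0.42 [0.6233 0.1047 0.1566] {}
side tray_handle tip_of 0.65 [ 0.52   -0.0207  0.0889] {}
side coupling1_c tip_of 0.65 [ 0.3557  0.4131 -0.0007] {}
side coupling1_c tip_of 0.58 [0.6053 0.3187 0.1497] {}
scene coupling1_c tip_of 0.75 [0.5983 0.3173 0.149 ] {}
scene coupling1_c tip_of 0.53 [ 0.4545  0.3404 -0.0045] {}
{'clock': np.float64(21.85), 'joints': array([-0.4529,  0.466 ,  0.0058,  1.6414, -0.0022,  1.0339, -0.3471]), 'tcp_pos': array([0.6124, 0.2257, 0.376 ]), 'orientation': array([ 2.1077,  2.3287, -0.0001]), 'contact_force': array([ 1.0441, -1.0067, -0.0423]), 'grip_width': np.float64(0.0854), 'gripper_force': np.float64(0.0)}
[[-0.0993  0.9951  0.0005]
 [ 0.9951  0.0993 -0.0005]
 [-0.0005  0.0004 -1.    ]]
to az -0.31 then tx 0.0033 ty 0.0005 tz 0.0730
```

View pics/c14.png

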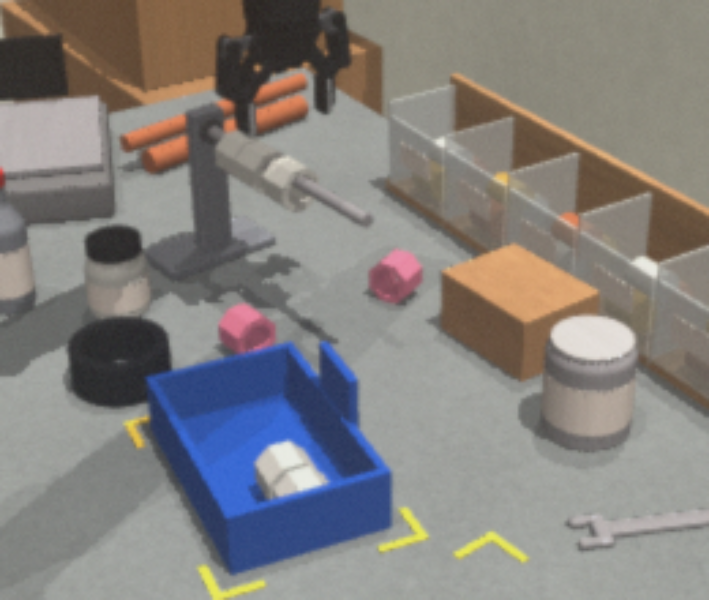

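Emit:
arm_command:
  plan:
    - {"tx": 0.0033, "ty": 0.0005, "tz": 0.02, "ax": 0, "ay": 0, "az": -0.3, "claw": 0}
    - {"tx": 0, "ty": 0, "tz": 0.02, "ax": 0, "ay": 0, "az": 0, "claw": 0}
    - {"tx": 0, "ty": 0, "tz": 0.02, "ax": 0, "ay": 0, "az": 0, "claw": 0}
    - {"tx": 0, "ty": 0, "tz": 0.013, "ax": 0, "ay": 0, "az": 0, "claw": 0}
    - {"tx": 0, "ty": 0, "tz": 0, "ax": 0, "ay": 0, "az": 0, "claw": 0.2}
    - {"tx": 0, "ty": 0, "tz": 0, "ax": 0, "ay": 0, "az": 0, "claw": 0.4}
    - {"tx": 0, "ty": 0, "tz": 0, "ax": 0, "ay": 0, "az": 0, "claw": 1}
    - {"tx": 0, "ty": 0, "tz": 0, "ax": 0, "ay": 0, "az": 0, "claw": 1}
    - {"tx": 0, "ty": 0, "tz": 0, "ax": 0, "ay": 0, "az": 0, "claw": 1}
    - {"tx": 0, "ty": 0, "tz": 0, "ax": 0, "ay": 0, "az": 0, "claw": 1}

```text
clock: 22.68
tcp_pos: [0.6131, 0.2307, 0.3043]
orientation: [2.099, 2.336, 0.004]
contact_force: [0.1, -0.3, 6.3]
grip_width: 0.0455
gripper_force: 41.4
```

Emit:
arm_command:
  plan:
    - {"tx": 0, "ty": 0, "tz": -0.009, "ax": 0, "ay": 0, "az": 0, "claw": 1}
    - {"tx": 0, "ty": 0, "tz": 0, "ax": 0, "ay": 0, "az": 0, "claw": 1}
    - {"tx": -0.0203, "ty": 0, "tz": 0, "ax": 0, "ay": 0, "az": 0, "claw": 1}
    - {"tx": -0.0203, "ty": 0, "tz": 0, "ax": 0, "ay": 0, "az": 0, "claw": 1}
    - {"tx": -0.0203, "ty": 0, "tz": 0, "ax": 0, "ay": 0, "az": 0, "claw": 1}
    - {"tx": -0.0203, "ty": 0, "tz": 0, "ax": 0, "ay": 0, "az": 0, "claw": 1}
    - {"tx": -0.0203, "ty": 0, "tz": 0, "ax": 0, "ay": 0, "az": 0, "claw": 1}
    - {"tx": -0.0203, "ty": 0, "tz": 0, "ax": 0, "ay": 0, "az": 0, "claw": 1}
    - {"tx": -0.0203, "ty": 0, "tz": 0, "ax": 0, "ay": 0, "az": 0, "claw": 1}
    - {"tx": -0.0203, "ty": 0, "tz": 0, "ax": 0, "ay": 0, "az": 0, "claw": 1}

```text
clock: 23.52
tcp_pos: [0.6297, 0.0682, 0.3118]
orientation: [-2.099, -2.337, 0.0]
contact_force: [0.1, -0.9, -1.1]
grip_width: 0.0451
gripper_force: 41.0
```

Emit:
arm_command:
  plan:
    - {"tx": 0, "ty": 0, "tz": 0, "ax": 0, "ay": 0, "az": 6.97, "claw": 1}
    - {"tx": 0, "ty": 0, "tz": 0, "ax": 0, "ay": 0, "az": 6.97, "claw": 1}
    - {"tx": -0.0131, "ty": -0.0208, "tz": 0, "ax": 0, "ay": 0, "az": 0, "claw": 1}
    - {"tx": -0.0131, "ty": -0.0208, "tz": 0, "ax": 0, "ay": 0, "az": 0, "claw": 1}
    - {"tx": -0.0131, "ty": -0.0208, "tz": 0, "ax": 0, "ay": 0, "az": 0, "claw": 1}
    - {"tx": -0.0131, "ty": -0.0208, "tz": 0, "ax": 0, "ay": 0, "az": 0, "claw": 1}
    - {"tx": -0.0131, "ty": -0.0208, "tz": 0, "ax": 0, "ay": 0, "az": 0, "claw": 1}
    - {"tx": -0.0131, "ty": -0.0208, "tz": 0, "ax": 0, "ay": 0, "az": 0, "claw": 1}
    - {"tx": -0.0131, "ty": -0.0208, "tz": 0, "ax": 0, "ay": 0, "az": 0, "claw": 1}
    - {"tx": -0.0131, "ty": -0.0208, "tz": 0, "ax": 0, "ay": 0, "az": 0, "claw": 1}

```text
clock: 24.35
tcp_pos: [0.4495, -0.0124, 0.3118]
orientation: [2.368, 2.065, 0.0]
contact_force: [0.9, 0.0, -0.2]
grip_width: 0.0455
gripper_force: 41.1
```

```bash
python3 - <<'E'
from h import *
T2,im2=snap('side','s15.png'); find(['tray_floor','tray_handle'],'side',T2)
T2,im2=snap('scene','sc15.png'); find(['tray_floor','tray_handle'],'scene',T2)
st(); mv(*slot(0),.1855,TY)
E
```

```text
side tray_floor tip_of 0.75 [ 0.4466 -0.0038  0.006 ] {}
side tray_handle tip_of 0.72 [ 0.5203 -0.0198  0.0894] {}
scene tray_floor tip_of 0.84 [ 0.444  -0.012   0.0069] {}
scene tray_floor tip_of 0.51 [ 0.4004  0.2052 -0.0007] {}
scene tray_handle tip_of 0.94 [ 0.5194 -0.0202  0.0889] {}
{'clock': np.float64(24.65), 'joints': array([-0.1876,  0.2363,  0.0857,  2.1656, -0.03  ,  0.7391, -0.218 ]), 'tcp_pos': array([ 0.4516, -0.0116,  0.3121]), 'orientation': array([2.3666, 2.065 , 0.0022]), 'contact_force': array([ 0.2903, -0.452 , -1.0545]), 'grip_width': np.float64(0.0454), 'gripper_force': np.float64(41.2088)}
[[ 0.1355  0.9908  0.0016]
 [ 0.9908 -0.1355  0.0003]
 [ 0.0006  0.0015 -1.    ]]
to az 0.18 then tx -0.0004 ty -0.0011 tz 0.1266
```

Emit:
arm_command:
  plan:
    - {"tx": 0, "ty": -0.0011, "tz": 0.02, "ax": 0, "ay": 0, "az": 0.1, "claw": 1}
    - {"tx": 0, "ty": 0, "tz": 0.02, "ax": 0, "ay": 0, "az": 0, "claw": 1}
    - {"tx": 0, "ty": 0, "tz": 0.02, "ax": 0, "ay": 0, "az": 0, "claw": 1}
    - {"tx": 0, "ty": 0, "tz": 0.02, "ax": 0, "ay": 0, "az": 0, "claw": 1}
    - {"tx": 0, "ty": 0, "tz": 0.02, "ax": 0, "ay": 0, "az": 0, "claw": 1}
    - {"tx": 0, "ty": 0, "tz": 0.0125, "ax": 0, "ay": 0, "az": 0, "claw": 1}
    - {"tx": 0, "ty": 0, "tz": 0.008, "ax": 0, "ay": 0, "az": 0, "claw": 1}
    - {"tx": 0, "ty": 0, "tz": 0.006, "ax": 0, "ay": 0, "az": 0, "claw": 1}
    - {"tx": 0, "ty": 0, "tz": 0, "ax": 0, "ay": 0, "az": 0, "claw": 1}
    - {"tx": 0, "ty": 0, "tz": 0, "ax": 0, "ay": 0, "az": 0, "claw": 1}

```text
clock: 25.48
tcp_pos: [0.4494, -0.0116, 0.1851]
orientation: [-2.368, -2.063, 0.001]
contact_force: [-2.9, 0.6, -0.8]
grip_width: 0.0457
gripper_force: 41.3
```

Emit:
arm_command:
  plan:
    - {"tx": 0, "ty": 0, "tz": 0, "ax": 0, "ay": 0, "az": 0, "claw": 0.3}
    - {"tx": 0, "ty": 0, "tz": 0, "ax": 0, "ay": 0, "az": 0, "claw": 0.3}
    - {"tx": 0, "ty": 0, "tz": 0, "ax": 0, "ay": 0, "az": 0, "claw": 0.3}
    - {"tx": 0, "ty": 0, "tz": 0, "ax": 0, "ay": 0, "az": 0, "claw": 0.3}
    - {"tx": 0, "ty": 0, "tz": -0.02, "ax": 0, "ay": 0, "az": 0, "claw": 0.3}
    - {"tx": 0, "ty": 0, "tz": -0.04, "ax": 0, "ay": 0, "az": 0, "claw": 0.3}
    - {"tx": 0, "ty": 0, "tz": -0.04, "ax": 0, "ay": 0, "az": 0, "claw": 0.3}
    - {"tx": 0, "ty": 0, "tz": -0.04, "ax": 0, "ay": 0, "az": 0, "claw": 0}
    - {"tx": 0, "ty": 0, "tz": -0.04, "ax": 0, "ay": 0, "az": -7, "claw": 0}
    - {"tx": 0, "ty": 0, "tz": -0.01, "ax": 0, "ay": 0, "az": -7, "claw": 0}

```text
clock: 26.32
tcp_pos: [0.4519, -0.0121, 0.382]
orientation: [2.089, 2.335, 0.015]
contact_force: [1.5, 0.1, -0.5]
grip_width: 0.0855
gripper_force: 0.0
```

Emit:
arm_command:
  plan:
    - {"tx": 0.0305, "ty": 0.0207, "tz": 0, "ax": 0, "ay": 0, "az": 0, "claw": 0}
    - {"tx": 0.0305, "ty": 0.0207, "tz": 0, "ax": 0, "ay": 0, "az": 0, "claw": 0}
    - {"tx": 0.0305, "ty": 0.0207, "tz": 0, "ax": 0, "ay": 0, "az": 0, "claw": 0}
    - {"tx": 0.0305, "ty": 0.0207, "tz": 0, "ax": 0, "ay": 0, "az": 0, "claw": 0}
    - {"tx": 0.0305, "ty": 0.0207, "tz": 0, "ax": 0, "ay": 0, "az": 0, "claw": 0}
    - {"tx": 0.0305, "ty": 0.0207, "tz": 0, "ax": 0, "ay": 0, "az": 0, "claw": 0}
    - {"tx": 0.0305, "ty": 0.0207, "tz": 0, "ax": 0, "ay": 0, "az": 0, "claw": 0}
    - {"tx": 0.0305, "ty": 0.0207, "tz": 0, "ax": 0, "ay": 0, "az": 0, "claw": 0}
    - {"tx": 0.0305, "ty": 0.0207, "tz": 0, "ax": 0, "ay": 0, "az": 0, "claw": 0}
    - {"tx": 0, "ty": 0, "tz": 0, "ax": 0, "ay": 0, "az": 0, "claw": 0}

```text
clock: 27.15
tcp_pos: [0.607, 0.2887, 0.3753]
orientation: [-2.091, -2.342, -0.011]
contact_force: [-0.2, 1.4, 0.7]
grip_width: 0.0856
gripper_force: 0.0
```

```bash
python3 - <<'E'
from h import *
T2,im2=snap('side','s16.png'); find(['tray_floor','tray_handle','coupling1_c'],'side',T2)
T2,im3=snap('scene','sc16.png'); find(['coupling1_c'],'scene',T2)
st(); mv(.6072,.280,.303,.105)
E
```

```text
side tray_floor tip_of 0.66 [0.6246 0.1036 0.1536] {}
side tray_handle tip_of 0.64 [ 0.5227 -0.0214  0.0867] {}
side coupling1_c tip_of 0.42 [0.6027 0.3187 0.1503] {}
scene coupling1_c tip_of 0.68 [0.6011 0.3166 0.1512] {}
{'clock': np.float64(27.45), 'joints': array([-0.5043,  0.4902, -0.0295,  1.6024,  0.017 ,  1.0488, -0.4347]), 'tcp_pos': array([0.606 , 0.2791, 0.3756]), 'orientation': array([2.1023, 2.3333, 0.0001]), 'contact_force': array([-0.0537, -0.6344,  0.3676]), 'grip_width': np.float64(0.0857), 'gripper_force': np.float64(0.0)}
[[-0.1039  0.9946  0.0007]
 [ 0.9946  0.1039 -0.0005]
 [-0.0006  0.0006 -1.    ]]
to az -0.05 then tx 0.0007 ty 0.0013 tz 0.0726
```

Emit:
arm_command:
  plan:
    - {"tx": 0.0007, "ty": 0.0013, "tz": 0.02, "ax": 0, "ay": 0, "az": 0, "claw": 0}
    - {"tx": 0, "ty": 0, "tz": 0.02, "ax": 0, "ay": 0, "az": 0, "claw": 0}
    - {"tx": 0, "ty": 0, "tz": 0.02, "ax": 0, "ay": 0, "az": 0, "claw": 0}
    - {"tx": 0, "ty": 0, "tz": 0.0125, "ax": 0, "ay": 0, "az": 0, "claw": 0}
    - {"tx": 0, "ty": 0, "tz": 0, "ax": 0, "ay": 0, "az": 0, "claw": 0.2}
    - {"tx": 0, "ty": 0, "tz": 0, "ax": 0, "ay": 0, "az": 0, "claw": 0.4}
    - {"tx": 0, "ty": 0, "tz": 0, "ax": 0, "ay": 0, "az": 0, "claw": 1}
    - {"tx": 0, "ty": 0, "tz": 0, "ax": 0, "ay": 0, "az": 0, "claw": 1}
    - {"tx": 0, "ty": 0, "tz": 0, "ax": 0, "ay": 0, "az": 0, "claw": 1}
    - {"tx": 0, "ty": 0, "tz": 0, "ax": 0, "ay": 0, "az": 0, "claw": 1}

```text
clock: 28.28
tcp_pos: [0.6077, 0.2817, 0.3044]
orientation: [2.1, 2.335, 0.004]
contact_force: [-0.4, -1.2, 6.1]
grip_width: 0.0456
gripper_force: 41.4
```

Emit:
arm_command:
  plan:
    - {"tx": 0, "ty": 0, "tz": -0.009, "ax": 0, "ay": 0, "az": 0, "claw": 1}
    - {"tx": -0.01, "ty": 0, "tz": 0, "ax": 0, "ay": 0, "az": 0, "claw": 1}
    - {"tx": -0.025, "ty": 0, "tz": 0, "ax": 0, "ay": 0, "az": 0, "claw": 1}
    - {"tx": -0.0255, "ty": 0, "tz": 0, "ax": 0, "ay": 0, "az": 0, "claw": 1}
    - {"tx": -0.0255, "ty": 0, "tz": 0, "ax": 0, "ay": 0, "az": 0, "claw": 1}
    - {"tx": -0.0255, "ty": 0, "tz": 0, "ax": 0, "ay": 0, "az": 0, "claw": 1}
    - {"tx": -0.0255, "ty": 0, "tz": 0, "ax": 0, "ay": 0, "az": 0, "claw": 1}
    - {"tx": -0.0255, "ty": 0, "tz": 0, "ax": 0, "ay": 0, "az": 0, "claw": 1}
    - {"tx": -0.0255, "ty": 0, "tz": 0, "ax": 0, "ay": 0, "az": 0, "claw": 1}
    - {"tx": -0.0255, "ty": 0, "tz": 0, "ax": 0, "ay": 0, "az": 0, "claw": 1}

```text
clock: 29.12
tcp_pos: [0.6294, 0.0671, 0.3118]
orientation: [2.101, 2.335, -0.001]
contact_force: [1.3, -0.1, -1.1]
grip_width: 0.0451
gripper_force: 41.0
```

Emit:
arm_command:
  plan:
    - {"tx": 0, "ty": 0, "tz": 0, "ax": 0, "ay": 0, "az": 6.97, "claw": 1}
    - {"tx": 0, "ty": 0, "tz": 0, "ax": 0, "ay": 0, "az": 6.97, "claw": 1}
    - {"tx": -0.0079, "ty": -0.0208, "tz": 0, "ax": 0, "ay": 0, "az": 0, "claw": 1}
    - {"tx": -0.0079, "ty": -0.0208, "tz": 0, "ax": 0, "ay": 0, "az": 0, "claw": 1}
    - {"tx": -0.0079, "ty": -0.0208, "tz": 0, "ax": 0, "ay": 0, "az": 0, "claw": 1}
    - {"tx": -0.0079, "ty": -0.0208, "tz": 0, "ax": 0, "ay": 0, "az": 0, "claw": 1}
    - {"tx": -0.0079, "ty": -0.0208, "tz": 0, "ax": 0, "ay": 0, "az": 0, "claw": 1}
    - {"tx": -0.0079, "ty": -0.0208, "tz": 0, "ax": 0, "ay": 0, "az": 0, "claw": 1}
    - {"tx": -0.0079, "ty": -0.0208, "tz": 0, "ax": 0, "ay": 0, "az": 0, "claw": 1}
    - {"tx": -0.0079, "ty": -0.0208, "tz": 0, "ax": 0, "ay": 0, "az": 0, "claw": 1}

```text
clock: 29.95
tcp_pos: [0.4548, 0.0285, 0.3118]
orientation: [2.369, 2.063, 0.0]
contact_force: [0.5, -1.1, -0.4]
grip_width: 0.0458
gripper_force: 41.1
```

```bash
python3 - <<'E'
from h import *
T2,im2=snap('side','s17.png'); find(['tray_floor','tray_handle'],'side',T2)
T2,im2=snap('scene','sc17.png'); find(['tray_floor','tray_handle'],'scene',T2)
st(); mv(*slot(.042),.1855,TY)
E
```

```text
side tray_floor tip_of 0.84 [ 0.4446 -0.0088  0.0072] {}
side tray_handle tip_of 0.79 [ 0.5229 -0.0211  0.0891] {}
scene tray_floor tip_of 0.64 [ 0.4479 -0.0114  0.0067] {}
scene tray_handle tip_of 0.83 [ 0.5237 -0.0172  0.0865] {}
{'clock': np.float64(30.25), 'joints': array([-0.236 ,  0.2462,  0.0405,  2.15  , -0.0146,  0.7441, -0.3234]), 'tcp_pos': array([0.457 , 0.0294, 0.3121]), 'orientation': array([2.368 , 2.0633, 0.0021]), 'contact_force': array([ 0.408 ,  0.6218, -0.0726]), 'grip_width': np.float64(0.0458), 'gripper_force': np.float64(41.1953)}
[[ 0.1369  0.9906  0.0015]
 [ 0.9906 -0.1369  0.0003]
 [ 0.0005  0.0015 -1.    ]]
to az 0.10 then tx 0.0002 ty -0.0008 tz 0.1266
```

Emit:
arm_command:
  plan:
    - {"tx": 0.0006, "ty": -0.0008, "tz": 0.02, "ax": 0, "ay": 0, "az": 0.1, "claw": 1}
    - {"tx": 0, "ty": 0, "tz": 0.02, "ax": 0, "ay": 0, "az": 0, "claw": 1}
    - {"tx": 0, "ty": 0, "tz": 0.02, "ax": 0, "ay": 0, "az": 0, "claw": 1}
    - {"tx": 0, "ty": 0, "tz": 0.02, "ax": 0, "ay": 0, "az": 0, "claw": 1}
    - {"tx": 0, "ty": 0, "tz": 0.02, "ax": 0, "ay": 0, "az": 0, "claw": 1}
    - {"tx": 0, "ty": 0, "tz": 0.0125, "ax": 0, "ay": 0, "az": 0, "claw": 1}
    - {"tx": 0, "ty": 0, "tz": 0.008, "ax": 0, "ay": 0, "az": 0, "claw": 1}
    - {"tx": 0, "ty": 0, "tz": 0.006, "ax": 0, "ay": 0, "az": 0, "claw": 1}
    - {"tx": 0, "ty": 0, "tz": 0, "ax": 0, "ay": 0, "az": 0, "claw": 1}
    - {"tx": 0, "ty": 0, "tz": 0, "ax": 0, "ay": 0, "az": 0, "claw": 1}

```text
clock: 31.08
tcp_pos: [0.4558, 0.0303, 0.1852]
orientation: [-2.37, -2.062, -0.0]
contact_force: [-0.6, -0.5, -0.5]
grip_width: 0.0457
gripper_force: 41.2
```

Emit:
arm_command:
  plan:
    - {"tx": 0, "ty": 0, "tz": 0, "ax": 0, "ay": 0, "az": 0, "claw": 0.3}
    - {"tx": 0, "ty": 0, "tz": 0, "ax": 0, "ay": 0, "az": 0, "claw": 0.3}
    - {"tx": 0, "ty": 0, "tz": 0, "ax": 0, "ay": 0, "az": 0, "claw": 0.3}
    - {"tx": 0, "ty": 0, "tz": 0, "ax": 0, "ay": 0, "az": 0, "claw": 0.3}
    - {"tx": 0, "ty": 0, "tz": -0.02, "ax": 0, "ay": 0, "az": 0, "claw": 0.3}
    - {"tx": 0, "ty": 0, "tz": -0.04, "ax": 0, "ay": 0, "az": 0, "claw": 0.3}
    - {"tx": 0, "ty": 0, "tz": -0.04, "ax": 0, "ay": 0, "az": 0, "claw": 0.3}
    - {"tx": 0, "ty": 0, "tz": -0.04, "ax": 0, "ay": 0, "az": 0, "claw": 0}
    - {"tx": 0, "ty": 0, "tz": -0.04, "ax": 0, "ay": 0, "az": -7, "claw": 0}
    - {"tx": 0, "ty": 0, "tz": -0.01, "ax": 0, "ay": 0, "az": -7, "claw": 0}

```text
clock: 31.92
tcp_pos: [0.4573, 0.0302, 0.3817]
orientation: [2.091, 2.335, 0.014]
contact_force: [0.2, 0.9, 0.8]
grip_width: 0.0851
gripper_force: 0.0
```

Emit:
arm_command:
  plan:
    - {"tx": 0.0301, "ty": 0.0196, "tz": 0, "ax": 0, "ay": 0, "az": 0, "claw": 0}
    - {"tx": 0.0301, "ty": 0.0196, "tz": 0, "ax": 0, "ay": 0, "az": 0, "claw": 0}
    - {"tx": 0.0301, "ty": 0.0196, "tz": 0, "ax": 0, "ay": 0, "az": 0, "claw": 0}
    - {"tx": 0.0301, "ty": 0.0196, "tz": 0, "ax": 0, "ay": 0, "az": 0, "claw": 0}
    - {"tx": 0.0301, "ty": 0.0196, "tz": 0, "ax": 0, "ay": 0, "az": 0, "claw": 0}
    - {"tx": 0.0301, "ty": 0.0196, "tz": 0, "ax": 0, "ay": 0, "az": 0, "claw": 0}
    - {"tx": 0.0301, "ty": 0.0196, "tz": 0, "ax": 0, "ay": 0, "az": 0, "claw": 0}
    - {"tx": 0.0301, "ty": 0.0196, "tz": 0, "ax": 0, "ay": 0, "az": 0, "claw": 0}
    - {"tx": 0.0301, "ty": 0.0196, "tz": 0, "ax": 0, "ay": 0, "az": 0, "claw": 0}
    - {"tx": 0, "ty": 0, "tz": 0, "ax": 0, "ay": 0, "az": 0, "claw": 0}

```text
clock: 32.75
tcp_pos: [0.6029, 0.3256, 0.3749]
orientation: [-2.092, -2.341, -0.008]
contact_force: [-1.1, 0.6, 0.4]
grip_width: 0.0854
gripper_force: 0.0
```

```bash
python3 - <<'E'
from h import *
T2,im2=snap('side','s18.png'); find(['tray_floor','tray_handle','coupling1_c'],'side',T2)
T2,im3=snap('scene','sc18.png'); find(['coupling1_c','tray_handle'],'scene',T2)
st(); mv(.6032,.317,.303,.105)
E
```

```text
side tray_floor tip_of 0.69 [ 0.4469 -0.009   0.0047] {}
side tray_handle tip_of 0.59 [ 0.5208 -0.0217  0.0868] {}
side coupling1_c tip_of 0.8 [0.6018 0.3183 0.1481] {}
scene coupling1_c tip_of 0.83 [0.601  0.3156 0.1531] {}
scene tray_handle tip_of 0.73 [0.7776 0.0548 0.0014] {}
scene tray_handle tip_of 0.6 [ 0.5206 -0.0186  0.0877] {}
{'clock': np.float64(33.1), 'joints': array([-0.5323,  0.5128, -0.0619,  1.5651,  0.0355,  1.0646, -0.5   ]), 'tcp_pos': array([0.6025, 0.3165, 0.3756]), 'orientation': array([ 2.1031,  2.3329, -0.0001]), 'contact_force': array([-0.9344,  0.5938, -0.1605]), 'grip_width': np.float64(0.0853), 'gripper_force': np.float64(0.0)}
[[-0.1033  0.9946  0.0005]
 [ 0.9946  0.1033 -0.0005]
 [-0.0006  0.0004 -1.    ]]
to az -0.09 then tx 0.0004 ty 0.0007 tz 0.0726
```

Emit:
arm_command:
  plan:
    - {"tx": 0.0004, "ty": 0.0007, "tz": 0.02, "ax": 0, "ay": 0, "az": 0, "claw": 0}
    - {"tx": 0, "ty": 0, "tz": 0.02, "ax": 0, "ay": 0, "az": 0, "claw": 0}
    - {"tx": 0, "ty": 0, "tz": 0.02, "ax": 0, "ay": 0, "az": 0, "claw": 0}
    - {"tx": 0, "ty": 0, "tz": 0.0125, "ax": 0, "ay": 0, "az": 0, "claw": 0}
    - {"tx": 0, "ty": 0, "tz": 0, "ax": 0, "ay": 0, "az": 0, "claw": 0.2}
    - {"tx": 0, "ty": 0, "tz": 0, "ax": 0, "ay": 0, "az": 0, "claw": 0.4}
    - {"tx": 0, "ty": 0, "tz": 0, "ax": 0, "ay": 0, "az": 0, "claw": 1}
    - {"tx": 0, "ty": 0, "tz": 0, "ax": 0, "ay": 0, "az": 0, "claw": 1}
    - {"tx": 0, "ty": 0, "tz": 0, "ax": 0, "ay": 0, "az": 0, "claw": 1}
    - {"tx": 0, "ty": 0, "tz": 0, "ax": 0, "ay": 0, "az": 0, "claw": 1}

```text
clock: 33.93
tcp_pos: [0.6036, 0.3188, 0.3044]
orientation: [2.101, 2.334, 0.004]
contact_force: [-0.1, -0.9, 5.3]
grip_width: 0.0451
gripper_force: 41.4
```

Emit:
arm_command:
  plan:
    - {"tx": 0, "ty": 0, "tz": -0.009, "ax": 0, "ay": 0, "az": 0, "claw": 1}
    - {"tx": -0.015, "ty": 0, "tz": 0, "ax": 0, "ay": 0, "az": 0, "claw": 1}
    - {"tx": -0.0295, "ty": 0, "tz": 0, "ax": 0, "ay": 0, "az": 0, "claw": 1}
    - {"tx": -0.0295, "ty": 0, "tz": 0, "ax": 0, "ay": 0, "az": 0, "claw": 1}
    - {"tx": -0.0295, "ty": 0, "tz": 0, "ax": 0, "ay": 0, "az": 0, "claw": 1}
    - {"tx": -0.0295, "ty": 0, "tz": 0, "ax": 0, "ay": 0, "az": 0, "claw": 1}
    - {"tx": -0.0295, "ty": 0, "tz": 0, "ax": 0, "ay": 0, "az": 0, "claw": 1}
    - {"tx": -0.0295, "ty": 0, "tz": 0, "ax": 0, "ay": 0, "az": 0, "claw": 1}
    - {"tx": -0.0295, "ty": 0, "tz": 0, "ax": 0, "ay": 0, "az": 0, "claw": 1}
    - {"tx": -0.0295, "ty": 0, "tz": 0, "ax": 0, "ay": 0, "az": 0, "claw": 1}

```text
clock: 34.77
tcp_pos: [0.6291, 0.0661, 0.3119]
orientation: [2.102, 2.334, -0.001]
contact_force: [1.3, 0.4, 0.0]
grip_width: 0.0454
gripper_force: 41.0
```

Emit:
arm_command:
  plan:
    - {"tx": 0, "ty": 0, "tz": 0, "ax": 0, "ay": 0, "az": 6.97, "claw": 1}
    - {"tx": 0, "ty": 0, "tz": 0, "ax": 0, "ay": 0, "az": 6.97, "claw": 1}
    - {"tx": -0.0025, "ty": -0.0208, "tz": 0, "ax": 0, "ay": 0, "az": 0, "claw": 1}
    - {"tx": -0.0025, "ty": -0.0208, "tz": 0, "ax": 0, "ay": 0, "az": 0, "claw": 1}
    - {"tx": -0.0025, "ty": -0.0208, "tz": 0, "ax": 0, "ay": 0, "az": 0, "claw": 1}
    - {"tx": -0.0025, "ty": -0.0208, "tz": 0, "ax": 0, "ay": 0, "az": 0, "claw": 1}
    - {"tx": -0.0025, "ty": -0.0208, "tz": 0, "ax": 0, "ay": 0, "az": 0, "claw": 1}
    - {"tx": -0.0025, "ty": -0.0208, "tz": 0, "ax": 0, "ay": 0, "az": 0, "claw": 1}
    - {"tx": -0.0025, "ty": -0.0208, "tz": 0, "ax": 0, "ay": 0, "az": 0, "claw": 1}
    - {"tx": -0.0025, "ty": -0.0208, "tz": 0, "ax": 0, "ay": 0, "az": 0, "claw": 1}

```text
clock: 35.6
tcp_pos: [0.4605, 0.0709, 0.3118]
orientation: [2.37, 2.062, -0.0]
contact_force: [0.6, 0.1, -0.7]
grip_width: 0.0458
gripper_force: 41.1
```

```bash
python3 - <<'E'
from h import *
T2,im2=snap('side','s19.png'); find(['tray_floor','tray_handle'],'side',T2)
T2,im2=snap('scene','sc19.png'); find(['tray_floor','tray_handle'],'scene',T2)
st(); mv(*slot(.084),.1855,TY)
E
```

```text
side tray_floor tip_of 0.66 [ 0.4442 -0.0082  0.0058] {}
side tray_handle tip_of 0.59 [ 0.5219 -0.0203  0.0908] {}
side tray_handle tip_of 0.42 [ 0.7098 -0.2516  0.0012] {}
scene tray_floor tip_of 0.98 [ 0.4475 -0.0095  0.0096] {}
scene tray_handle tip_of 0.83 [ 0.5203 -0.0188  0.0871] {}
scene tray_handle tip_of 0.74 [ 0.3585  0.4114 -0.0017] {}
{'clock': np.float64(35.9), 'joints': array([-0.2831,  0.2624, -0.0045,  2.1256,  0.002 ,  0.7522, -0.4275]), 'tcp_pos': array([0.4626, 0.0716, 0.3121]), 'orientation': array([2.3694, 2.0618, 0.0018]), 'contact_force': array([-0.5469, -0.8557, -0.2122]), 'grip_width': np.float64(0.0454), 'gripper_force': np.float64(41.1825)}
[[ 0.1381  0.9904  0.0013]
 [ 0.9904 -0.1381  0.0002]
 [ 0.0004  0.0013 -1.    ]]
to az 0.02 then tx -0.0003 ty -0.0005 tz 0.1266
```

Emit:
arm_command:
  plan:
    - {"tx": -0.0003, "ty": -0.0005, "tz": 0.02, "ax": 0, "ay": 0, "az": 0, "claw": 1}
    - {"tx": 0, "ty": 0, "tz": 0.02, "ax": 0, "ay": 0, "az": 0, "claw": 1}
    - {"tx": 0, "ty": 0, "tz": 0.02, "ax": 0, "ay": 0, "az": 0, "claw": 1}
    - {"tx": 0, "ty": 0, "tz": 0.02, "ax": 0, "ay": 0, "az": 0, "claw": 1}
    - {"tx": 0, "ty": 0, "tz": 0.02, "ax": 0, "ay": 0, "az": 0, "claw": 1}
    - {"tx": 0, "ty": 0, "tz": 0.0125, "ax": 0, "ay": 0, "az": 0, "claw": 1}
    - {"tx": 0, "ty": 0, "tz": 0.008, "ax": 0, "ay": 0, "az": 0, "claw": 1}
    - {"tx": 0, "ty": 0, "tz": 0.006, "ax": 0, "ay": 0, "az": 0, "claw": 1}
    - {"tx": 0, "ty": 0, "tz": 0, "ax": 0, "ay": 0, "az": 0, "claw": 1}
    - {"tx": 0, "ty": 0, "tz": 0, "ax": 0, "ay": 0, "az": 0, "claw": 1}

```text
clock: 36.73
tcp_pos: [0.462, 0.0718, 0.1854]
orientation: [2.369, 2.062, 0.001]
contact_force: [0.5, -0.5, -0.6]
grip_width: 0.0457
gripper_force: 41.1
```

Emit:
arm_command:
  plan:
    - {"tx": 0, "ty": 0, "tz": 0, "ax": 0, "ay": 0, "az": 0, "claw": 0.3}
    - {"tx": 0, "ty": 0, "tz": 0, "ax": 0, "ay": 0, "az": 0, "claw": 0.3}
    - {"tx": 0, "ty": 0, "tz": 0, "ax": 0, "ay": 0, "az": 0, "claw": 0.3}
    - {"tx": 0, "ty": 0, "tz": 0, "ax": 0, "ay": 0, "az": 0, "claw": 0.3}
    - {"tx": 0, "ty": 0, "tz": -0.02, "ax": 0, "ay": 0, "az": 0, "claw": 0.3}
    - {"tx": 0, "ty": 0, "tz": -0.04, "ax": 0, "ay": 0, "az": 0, "claw": 0.3}
    - {"tx": 0, "ty": 0, "tz": -0.04, "ax": 0, "ay": 0, "az": 0, "claw": 0.3}
    - {"tx": 0, "ty": 0, "tz": -0.04, "ax": 0, "ay": 0, "az": 0, "claw": 0}
    - {"tx": 0, "ty": 0, "tz": -0.04, "ax": 0, "ay": 0, "az": 0, "claw": 0}
    - {"tx": 0, "ty": 0, "tz": -0.04, "ax": 0, "ay": 0, "az": 0, "claw": 0}

```text
clock: 37.57
tcp_pos: [0.4607, 0.0716, 0.4075]
orientation: [2.369, 2.063, 0.001]
contact_force: [1.0, 0.4, -0.2]
grip_width: 0.0857
gripper_force: 0.0
```

Emit:
arm_command:
  plan:
    - {"tx": -0.025, "ty": 0.0165, "tz": 0, "ax": 0, "ay": 0, "az": 0, "claw": 0}
    - {"tx": -0.025, "ty": 0.0165, "tz": 0, "ax": 0, "ay": 0, "az": 0, "claw": 0}
    - {"tx": -0.025, "ty": 0.0165, "tz": 0, "ax": 0, "ay": 0, "az": 0, "claw": 0}
    - {"tx": -0.009, "ty": 0.0165, "tz": 0, "ax": 0, "ay": 0, "az": 0, "claw": 0}
    - {"tx": 0, "ty": 0, "tz": 0, "ax": 0, "ay": 0, "az": 0, "claw": 0}
    - {"tx": 0, "ty": 0, "tz": 0, "ax": 0, "ay": 0, "az": 0, "claw": 0}
    - {"tx": 0, "ty": 0, "tz": 0, "ax": 0, "ay": 0, "az": 0, "claw": 0}
    - {"tx": 0, "ty": 0, "tz": 0, "ax": 0, "ay": 0, "az": 0, "claw": 0}
    - {"tx": 0, "ty": 0, "tz": 0, "ax": 0, "ay": 0, "az": 0, "claw": 0}
    - {"tx": 0, "ty": 0, "tz": 0, "ax": 0, "ay": 0, "az": 0, "claw": 0}

```text
clock: 38.4
tcp_pos: [0.5148, -0.0197, 0.4053]
orientation: [-2.368, -2.065, -0.0]
contact_force: [0.3, -0.2, 0.2]
grip_width: 0.0854
gripper_force: 0.0
```

```bash
python3 - <<'E'
from h import *
st();T,im=snap('wrist','w20.png'); marks('wrist',im,T); find(['tray_handle','tray_floor'],'wrist',T)
h=cv2.cvtColor(im,cv2.COLOR_RGB2HSV)
# white couplings in tray at top flat z=.054
m=(cv2.inRange(h,(0,0,110),(180,60,255))>0)
m2=cv2.inRange(h,(105,130,30),(125,255,255)); n,l,s,_=cv2.connectedComponentsWithStats(m2); i=1+s[1:,4].argmax()
c=cv2.convexHull(np.argwhere(l==i)[:,::-1].astype(np.int32)); print('tray area',s[i,4],cv2.contourArea(c))
ap=cv2.approxPolyDP(c,6,True)[:,0].astype(float); print(ap.tolist()); print(unproj('wrist',ap,.06,T)[:,:2])
T2,im2=snap('side','s20.png');marks('side',im2,T2)
find(['tray_handle','tray_floor'],'side',T2)
E
```

```text
{'clock': np.float64(38.4), 'joints': array([-0.1531,  0.2126,  0.0814,  1.9375, -0.0208,  0.9924, -0.1986]), 'tcp_pos': array([ 0.5148, -0.0197,  0.4053]), 'orientation': array([-2.3676, -2.0646, -0.0002]), 'contact_force': array([ 0.3307, -0.2316,  0.2376]), 'grip_width': np.float64(0.0854), 'gripper_force': np.float64(0.0)}
[[ 0.1361  0.9907 -0.0001]
 [ 0.9907 -0.1361  0.0002]
 [ 0.0002 -0.0001 -1.    ]]
wrist fill 3 [ 0.4477 -0.0119 -0.1411] 0.00204486157307828
wrist coll 2 [ 0.4972 -0.3298  0.1391] 0.002060465038849685
wrist tray_handle tip_of 0.94 [ 0.5219 -0.0187  0.0801] {}
tray area 25166 35617.0
[[330.0, 289.0], [227.0, 290.0], [190.0, 266.0], [166.0, 60.0], [330.0, 59.0], [338.0, 155.0]]
[[ 0.5046 -0.1299]
 [ 0.3967 -0.1161]
 [ 0.3647 -0.0838]
 [ 0.3916  0.1117]
 [ 0.5345  0.0929]
 [ 0.5308  0.0087]]
side fill 3 [ 0.4456 -0.0106 -0.1378] 0.001698440399574302
side coll 3 [ 0.4955 -0.328   0.141 ] 0.0016842436433725076
side tray_handle tip_of 0.62 [ 0.5216 -0.0206  0.0874] {}
side tray_handle tip_of 0.49 [ 0.4521  0.3435 -0.0021] {}
side tray_floor tip_of 0.59 [ 0.4449 -0.0074  0.0053] {}
side tray_floor tip_of 0.5 [ 0.4414 -0.0574  0.0274] {}
```

Emit:
arm_command:
  plan:
    - {"tx": 0, "ty": 0.0048, "tz": 0.02, "ax": 0, "ay": 0, "az": 0, "claw": 0}
    - {"tx": 0, "ty": 0, "tz": 0.025, "ax": 0, "ay": 0, "az": 0, "claw": 0}
    - {"tx": 0, "ty": 0, "tz": 0.025, "ax": 0, "ay": 0, "az": 0, "claw": 0}
    - {"tx": 0, "ty": 0, "tz": 0.025, "ax": 0, "ay": 0, "az": 0, "claw": 0}
    - {"tx": 0, "ty": 0, "tz": 0.025, "ax": 0, "ay": 0, "az": 0, "claw": 0}
    - {"tx": 0, "ty": 0, "tz": 0.022, "ax": 0, "ay": 0, "az": 0, "claw": 0}
    - {"tx": 0, "ty": 0, "tz": 0.014, "ax": 0, "ay": 0, "az": 0, "claw": 0}
    - {"tx": 0, "ty": 0, "tz": 0.005, "ax": 0, "ay": 0, "az": 0, "claw": 0}
    - {"tx": 0, "ty": 0, "tz": 0, "ax": 0, "ay": 0, "az": 0, "claw": 0}
    - {"tx": 0, "ty": 0, "tz": 0, "ax": 0, "ay": 0, "az": 0, "claw": 0}

```text
clock: 39.53
tcp_pos: [0.5202, -0.0211, 0.2447]
orientation: [2.369, 2.063, 0.001]
contact_force: [-0.1, 0.7, 0.1]
grip_width: 0.0853
gripper_force: 0.0
```

Emit:
arm_command:
  plan:
    - {"tx": 0, "ty": 0, "tz": 0, "ax": 0, "ay": 0, "az": 0, "claw": 1}
    - {"tx": 0, "ty": 0, "tz": 0, "ax": 0, "ay": 0, "az": 0, "claw": 1}
    - {"tx": 0, "ty": 0, "tz": 0, "ax": 0, "ay": 0, "az": 0, "claw": 1}
    - {"tx": 0, "ty": 0, "tz": 0, "ax": 0, "ay": 0, "az": 0, "claw": 1}
    - {"tx": 0, "ty": 0, "tz": 0, "ax": 0, "ay": 0, "az": 0, "claw": 1}
    - {"tx": 0, "ty": 0, "tz": 0, "ax": 0, "ay": 0, "az": 0, "claw": 1}
    - {"tx": 0, "ty": 0, "tz": 0, "ax": 0, "ay": 0, "az": 0, "claw": 1}
    - {"tx": 0, "ty": 0, "tz": 0, "ax": 0, "ay": 0, "az": 0, "claw": 1}
    - {"tx": 0, "ty": 0, "tz": 0, "ax": 0, "ay": 0, "az": 0, "claw": 1}
    - {"tx": 0, "ty": 0, "tz": 0, "ax": 0, "ay": 0, "az": 0, "claw": 1}
  squeeze: 50

```text
clock: 40.37
tcp_pos: [0.5201, -0.0211, 0.2445]
orientation: [2.369, 2.063, 0.001]
contact_force: [-1.1, -0.3, 4.8]
grip_width: 0.0095
gripper_force: 50.5
```

```bash
python3 - <<'E'
from h import *
st()
E
```

```text
{'clock': np.float64(40.3667), 'joints': array([-0.1308,  0.4454,  0.0636,  2.0566, -0.0458,  0.6403, -0.1743]), 'tcp_pos': array([ 0.5201, -0.0211,  0.2445]), 'orientation': array([2.3686, 2.0632, 0.0007]), 'contact_force': array([-1.1149, -0.283 ,  4.7597]), 'grip_width': np.float64(0.0095), 'gripper_force': np.float64(50.488)}
[[ 0.1372  0.9905  0.0006]
 [ 0.9905 -0.1372  0.    ]
 [ 0.0001  0.0006 -1.    ]]
```

Emit:
arm_command:
  plan:
    - {"tx": -0.01, "ty": 0.0017, "tz": 0, "ax": 0, "ay": 0, "az": -0.53, "claw": 1}
    - {"tx": -0.01, "ty": 0.0017, "tz": 0, "ax": 0, "ay": 0, "az": -0.53, "claw": 1}
    - {"tx": -0.01, "ty": 0.0017, "tz": 0, "ax": 0, "ay": 0, "az": -0.53, "claw": 1}
    - {"tx": -0.01, "ty": 0.0017, "tz": 0, "ax": 0, "ay": 0, "az": -0.53, "claw": 1}
    - {"tx": -0.01, "ty": 0.0017, "tz": 0, "ax": 0, "ay": 0, "az": -0.53, "claw": 1}
    - {"tx": -0.01, "ty": 0.0017, "tz": 0, "ax": 0, "ay": 0, "az": -0.53, "claw": 1}
    - {"tx": -0.01, "ty": 0.0017, "tz": 0, "ax": 0, "ay": 0, "az": -0.53, "claw": 1}
    - {"tx": -0.01, "ty": 0.0017, "tz": 0, "ax": 0, "ay": 0, "az": -0.53, "claw": 1}
    - {"tx": -0.01, "ty": 0.0017, "tz": 0, "ax": 0, "ay": 0, "az": -0.53, "claw": 1}
    - {"tx": -0.01, "ty": 0.0017, "tz": 0, "ax": 0, "ay": 0, "az": -0.53, "claw": 1}

```text
clock: 41.2
tcp_pos: [0.5275, -0.12, 0.2445]
orientation: [-2.267, -2.17, -0.004]
contact_force: [-2.8, 9.5, 9.1]
grip_width: 0.0097
gripper_force: 51.1
```

```bash
python3 - <<'E'
from h import *
st(); T,im=snap('side','s21.png');find(['tray_floor','tray_handle'],'side',T)
E
```

```text
{'clock': np.float64(41.2), 'joints': array([ 0.0725,  0.4712,  0.0463,  2.0078, -0.04  ,  0.6641,  0.1015]), 'tcp_pos': array([ 0.5275, -0.12  ,  0.2445]), 'orientation': array([-2.2675, -2.1703, -0.0037]), 'contact_force': array([-2.7782,  9.4981,  9.1197]), 'grip_width': np.float64(0.0097), 'gripper_force': np.float64(51.139)}
[[ 0.0438  0.999  -0.0003]
 [ 0.999  -0.0438  0.0037]
 [ 0.0037 -0.0005 -1.    ]]
side tray_floor tip_of 0.89 [ 0.4534 -0.1087  0.0049] {}
side tray_handle tip_of 0.66 [ 0.5276 -0.1183  0.0847] {}
```

Emit:
arm_command:
  plan:
    - {"tx": -0.01, "ty": 0.0017, "tz": 0, "ax": 0, "ay": 0, "az": -0.53, "claw": 1}
    - {"tx": -0.01, "ty": 0.0017, "tz": 0, "ax": 0, "ay": 0, "az": -0.53, "claw": 1}
    - {"tx": -0.01, "ty": 0.0017, "tz": 0, "ax": 0, "ay": 0, "az": -0.53, "claw": 1}
    - {"tx": -0.01, "ty": 0.0017, "tz": 0, "ax": 0, "ay": 0, "az": -0.53, "claw": 1}
    - {"tx": -0.01, "ty": 0.0017, "tz": 0, "ax": 0, "ay": 0, "az": -0.53, "claw": 1}
    - {"tx": -0.01, "ty": 0.0017, "tz": 0, "ax": 0, "ay": 0, "az": -0.53, "claw": 1}
    - {"tx": -0.01, "ty": 0.0017, "tz": 0, "ax": 0, "ay": 0, "az": -0.53, "claw": 1}
    - {"tx": -0.01, "ty": 0.0017, "tz": 0, "ax": 0, "ay": 0, "az": -0.53, "claw": 1}
    - {"tx": -0.01, "ty": 0.0017, "tz": 0, "ax": 0, "ay": 0, "az": -0.53, "claw": 1}
    - {"tx": -0.01, "ty": 0.0017, "tz": 0, "ax": 0, "ay": 0, "az": -0.53, "claw": 1}

```text
clock: 42.18
tcp_pos: [0.5441, -0.2194, 0.2445]
orientation: [-2.163, -2.272, -0.004]
contact_force: [-4.5, 11.1, 11.3]
grip_width: 0.0095
gripper_force: 51.7
```

Emit:
arm_command:
  plan:
    - {"tx": -0.01, "ty": 0.0017, "tz": 0, "ax": 0, "ay": 0, "az": -0.53, "claw": 1}
    - {"tx": -0.01, "ty": 0.0017, "tz": 0, "ax": 0, "ay": 0, "az": -0.53, "claw": 1}
    - {"tx": -0.01, "ty": 0.0017, "tz": 0, "ax": 0, "ay": 0, "az": -0.53, "claw": 1}
    - {"tx": -0.01, "ty": 0.0017, "tz": 0, "ax": 0, "ay": 0, "az": -0.53, "claw": 1}
    - {"tx": -0.01, "ty": 0.0017, "tz": 0, "ax": 0, "ay": 0, "az": -0.53, "claw": 1}
    - {"tx": -0.01, "ty": 0.0017, "tz": 0, "ax": 0, "ay": 0, "az": -0.53, "claw": 1}
    - {"tx": -0.01, "ty": 0.0017, "tz": 0, "ax": 0, "ay": 0, "az": -0.53, "claw": 1}
    - {"tx": -0.01, "ty": 0.0017, "tz": 0, "ax": 0, "ay": 0, "az": -0.53, "claw": 1}
    - {"tx": -0.01, "ty": 0.0017, "tz": 0, "ax": 0, "ay": 0, "az": -0.53, "claw": 1}
    - {"tx": -0.01, "ty": 0.0017, "tz": 0, "ax": 0, "ay": 0, "az": -0.53, "claw": 1}

```text
clock: 43.02
tcp_pos: [0.5699, -0.3174, 0.2445]
orientation: [-2.056, -2.369, -0.004]
contact_force: [-5.6, 10.6, 13.4]
grip_width: 0.0098
gripper_force: 51.9
```

```bash
python3 - <<'E'
from h import *
T,im=snap('side','s22.png');find(['tray_floor','tray_handle'],'side',T);find(['tray_floor','tray_handle'],'side',T)
st(); mv(.5699,-.3205,.2445,.140)
E
```

```text
side tray_floor tip_of 0.91 [ 0.4961 -0.323   0.0062] {}
side tray_handle tip_of 0.55 [ 0.5712 -0.3153  0.0856] {}
side tray_floor tip_of 0.91 [ 0.4961 -0.323   0.0062] {}
side tray_handle tip_of 0.55 [ 0.5712 -0.3153  0.0856] {}
{'clock': np.float64(43.2667), 'joints': array([ 0.4027,  0.6167,  0.0192,  1.731 , -0.0163,  0.7934,  0.5689]), 'tcp_pos': array([ 0.57  , -0.3201,  0.2446]), 'orientation': array([2.0612, 2.3702, 0.001 ]), 'contact_force': array([0.121 , 0.4859, 5.8999]), 'grip_width': np.float64(0.0094), 'gripper_force': np.float64(50.7379)}
[[-0.1388  0.9903  0.0008]
 [ 0.9903  0.1388  0.0002]
 [ 0.0001  0.0008 -1.    ]]
to az -0.04 then tx -0.0004 ty -0.0001 tz 0.0001
```

Emit:
arm_command:
  plan:
    - {"tx": -0.0015, "ty": 0, "tz": 0, "ax": 0, "ay": 0, "az": 0, "claw": 1}
    - {"tx": 0, "ty": 0, "tz": 0, "ax": 0, "ay": 0, "az": 0, "claw": 1}
    - {"tx": 0, "ty": 0, "tz": 0, "ax": 0, "ay": 0, "az": 0, "claw": 0}
    - {"tx": 0, "ty": 0, "tz": 0, "ax": 0, "ay": 0, "az": 0, "claw": 0}
    - {"tx": 0, "ty": 0, "tz": 0, "ax": 0, "ay": 0, "az": 0, "claw": 0}
    - {"tx": 0, "ty": 0, "tz": 0, "ax": 0, "ay": 0, "az": 0, "claw": 0}
    - {"tx": 0, "ty": 0, "tz": 0, "ax": 0, "ay": 0, "az": 0, "claw": 0}
    - {"tx": 0, "ty": 0, "tz": -0.02, "ax": 0, "ay": 0, "az": 0, "claw": 0}
    - {"tx": 0, "ty": 0, "tz": -0.04, "ax": 0, "ay": 0, "az": 0, "claw": 0}
    - {"tx": 0, "ty": 0, "tz": -0.04, "ax": 0, "ay": 0, "az": 0, "claw": 0}

```text
clock: 44.1
tcp_pos: [0.5691, -0.3216, 0.3436]
orientation: [-2.059, -2.368, 0.002]
contact_force: [1.2, -1.2, 0.7]
grip_width: 0.0853
gripper_force: 0.0
```

Emit:
arm_command:
  plan:
    - {"tx": 0, "ty": 0, "tz": -0.04, "ax": 0, "ay": 0, "az": 0, "claw": 0}
    - {"tx": 0, "ty": 0, "tz": -0.04, "ax": 0, "ay": 0, "az": 0, "claw": 0}
    - {"tx": -0.03, "ty": 0, "tz": -0.02, "ax": 0, "ay": 0, "az": 0, "claw": 0}
    - {"tx": -0.03, "ty": 0, "tz": -0.02, "ax": 0, "ay": 0, "az": 0, "claw": 0}
    - {"tx": 0, "ty": 0, "tz": 0, "ax": 0, "ay": 0, "az": 0, "claw": 0}
    - {"tx": 0, "ty": 0, "tz": 0, "ax": 0, "ay": 0, "az": 0, "claw": 0}
    - {"tx": 0, "ty": 0, "tz": 0, "ax": 0, "ay": 0, "az": 0, "claw": 0}
    - {"tx": 0, "ty": 0, "tz": 0, "ax": 0, "ay": 0, "az": 0, "claw": 0}
    - {"tx": 0, "ty": 0, "tz": 0, "ax": 0, "ay": 0, "az": 0, "claw": 0}
    - {"tx": 0, "ty": 0, "tz": 0, "ax": 0, "ay": 0, "az": 0, "claw": 0}

```text
clock: 44.93
tcp_pos: [0.5784, -0.3802, 0.4633]
orientation: [-2.058, -2.371, -0.0]
contact_force: [-0.3, 0.4, -0.0]
grip_width: 0.0853
gripper_force: 0.0
```

```bash
python3 - <<'E'
from h import *
st();T,im=snap('wrist','w23.png'); marks('wrist',im,T); find(['tray_handle','tray_floor'],'wrist',T)
h=cv2.cvtColor(im,cv2.COLOR_RGB2HSV)
m2=cv2.inRange(h,(105,130,30),(125,255,255)); n,l,s,_=cv2.connectedComponentsWithStats(m2); i=1+s[1:,4].argmax()
c=cv2.convexHull(np.argwhere(l==i)[:,::-1].astype(np.int32))
ap=cv2.approxPolyDP(c,6,True)[:,0].astype(float); print(ap.tolist()); print(unproj('wrist',ap,.06,T)[:,:2])
T2,im2=snap('side','s23.png'); find(['tray_floor','tray_handle'],'side',T2)
cv2.imwrite('pics/c23.png',np.hstack([cv2.resize(im[:,100:400,::-1],(450,600)),cv2.resize(im2[140:400,300:480,::-1],(350,505))[:0] if 0 else cv2.resize(im2[:,:,::-1][100:400,320:495],(350,600))]))
E
```

```text
{'clock': np.float64(44.9333), 'joints': array([ 0.4549,  0.4647,  0.0539,  1.4415, -0.026 ,  1.2376,  0.6527]), 'tcp_pos': array([ 0.5784, -0.3802,  0.4633]), 'orientation': array([-2.0583, -2.3712, -0.0002]), 'contact_force': array([-0.2948,  0.4086, -0.0029]), 'grip_width': np.float64(0.0853), 'gripper_force': np.float64(0.0)}
[[-0.1406  0.9901 -0.0012]
 [ 0.9901  0.1406  0.0011]
 [ 0.0013 -0.001  -1.    ]]
wrist coll 4 [ 0.4975 -0.3297  0.1386] 0.0018089402223621907
wrist tray_handle tip_of 0.77 [ 0.5733 -0.3179  0.0853] {}
wrist tray_handle tip_of 0.37 [ 0.4962 -0.3277  0.0102] {}
wrist tray_floor tip_of 0.72 [ 0.5003 -0.3282  0.0103] {}
[[324.0, 217.0], [202.0, 217.0], [180.0, 4.0], [324.0, 4.0], [331.0, 84.0]]
[[ 0.5834 -0.4286]
 [ 0.4412 -0.4488]
 [ 0.4096 -0.228 ]
 [ 0.5523 -0.2078]
 [ 0.5702 -0.2815]]
side tray_handle tip_of 0.74 [ 0.5717 -0.3203  0.0879] {}
```

View pics/c23.png

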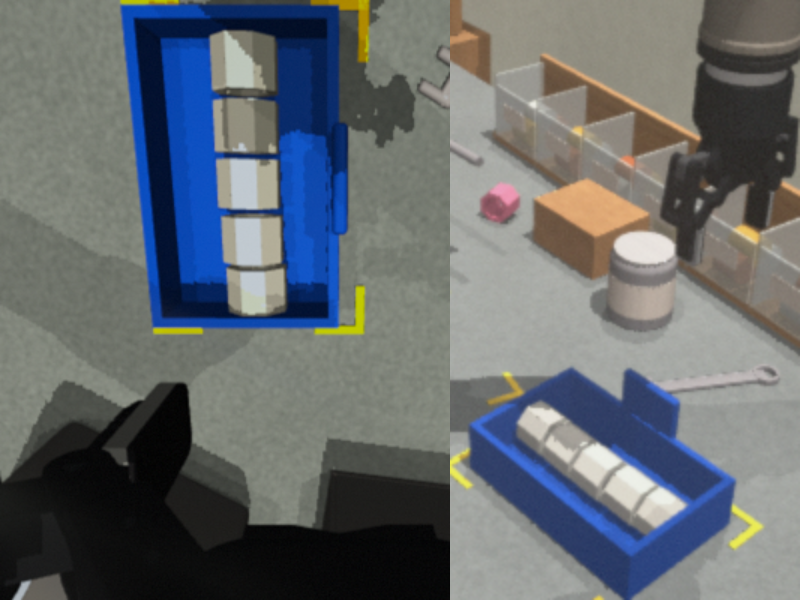

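```bash
python3 - <<'E'
from h import *
print(r.hand_in())
E
```

```text
the job is handed in; nothing more can be done
None
```

I handed the job in: all five white couplings lie in the tray below the rim, and the tray stands square in the collection place, within about 2 mm of centre. The other things on the counter were left alone.

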